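# Spread a snap ring over a gear unit's shaft and hold it at the groove

## Robot

A 6-joint arm with a two-finger parallel gripper is mounted at the origin on the work surface. World frame = base frame: x ahead of the robot, y to its left, z up, the work surface at z = 0. Lengths are in mm, angles in rad, forces in N, time in s.
With the tool pointing down it reaches from about 350 to 975 mm from the base axis. Payload 7.1 kg.
Tool frame: the origin (TCP) lies midway between the tips of the shut fingers; the grasp point (between the pads) lies 19 mm behind it (ctrl.grip_depth is the distance from the TCP to the grasp point, in mm); z points along the fingers, y is the line along which they close (so a half turn about z gives the same grasp; the last joint's range is limited). The gripper opens to 88 mm and grips with 3 to 60 N. Pads are 20 mm wide; open, the fingers measure 115 mm over their backs; the gripper's body (75 mm by 178 mm) begins 61 mm behind the grasp point.
Start: joints at [1.318, 0.423, 1.63, -0, 1.089, -0.019], TCP at [144.766, 607.986, 222.675] pointing down, gripper open.
Joint ranges: [-3, 3], [-0.9, 2.11], [0.09, 2.58], [-1.31, 4.45], [0.11, 2.69], [-2.54, 2.54]. Speed limits (rad/s): [2.39, 2.39, 3.01, 3.14, 3.14, 3.14].

## Interface

Orientations are given as a rotation vector (axis times angle).
In Python, from workcell import ctrl, cams gives the robot as it stands.
- The arm moves only by the tool move_arm, never from a script. Its argument "steps" is a list of rows, each a list of 3 entries, a list of its own where there are three numbers: the shift along the tool's x, y, z in units of 25 mm (1.0 is 25 mm), then the turn about the tool's z in units of 5 degrees (1.0 is 5 degrees), then the closure, from 0 (fully open) to 1 (shut). A call has 1 to 20 rows; each row shifts and turns the commanded pose from where the row before left it, along the tool's axes as they then stand; what a row does not reach is not made up. A row lasts 1/12 s, in which the tool goes at most 41.7 mm and 7.16 degrees, less where a joint would pass 70% of its speed; a pose out of reach is approached as far as the arm can. A call is refused whole if a number of a shift passes 1 or a number of a turn 1, either way. A call with a gripper value outside its range is refused whole. The fingers move at their own pace and stop on an object; the grip force is fixed at half the most. Time passes only in rows, so rows that do not move let the fingers close. It gives the time, the measured TCP pose, the force, the opening and the grip force at its end, in the units of the state.
- ctrl.get_obs(): the state, without advancing time (a new reading comes with each control period).
- cams.get_image(name): name is "scene" or "top" or "wrist"; returns a dict with "image" (400x640x3 uint8, red, green, blue), "camera_matrix" (3x3 intrinsics, pixels), "k1" (the pictures are not rectified: a ray, as slopes to the right and down, at radius r is drawn at 1 + k1 r^2 times it, then the intrinsics apply), "xyz" and "rotation" of the camera in the world; the wrist camera has in their place "mount" (4x4, takes a point from camera to tool coordinates, whose origin is the TCP and whose axes are the flange's). Camera axes: x right, y down, z forward; pixel columns grow to the right and rows downward; lengths in mm; the calibration is good to about 2 mm. A picture is of the moment at which its call begins: read the wrist's pose just before it. There is no depth.
- ctrl.close_job(): hands the job in; it is judged then, once.
Trained networks look in the newest picture that a camera, given by its name, has taken for a name from the list of things; names that differ only in an ending like _2 or _b are one class to them, and where a whole thing is asked for, a point or a joint stands for the part that bears it (a point fixed in the world has none). Each returns a list of dicts, best first, with "p" (0 to 1); they miss things now and then, are a little off and sometimes report something else, mostly with a low value. They report only what shows in the picture. A call takes as long as a camera call. They do not tell look-alikes from the thing itself.
- cams.boxes_of(camera, thing): "rect" ([centre column, centre row, width, height] in pixels, round what is visible of it).
- cams.cut_out(camera, thing): "pixels" (400x640 bool, what is visible of it) and "rect" ([centre column, centre row, width, height] in pixels, round what is visible of it).
The state is a dict: "t": time; "qpos": joint angles; "qvel": joint speeds; "joint_torque": joint torques, N m; "ee_pos": TCP position; "orientation": TCP orientation; "ft_force": force on the tool from outside, world axes, zero at the start; "moment": the same for the moment, N m; "width": finger opening in mm; "grasp_force": force on a finger pad.
Only numpy, scipy, OpenCV 4.12 (cv2) and the standard library are available. Lean on these libraries where they do the work, as an engineer would, in place of code of your own. Each camera call takes 0.05 s, during which the arm holds its last target. There are 200 camera calls.

## Task

On the gear unit's upright shaft, slide down the loose bush whose length just fills the space from the shoulder to the lower edge of the groove, fully home. Then take the spreading pliers out of their stand, put the tips into the gap of the snap ring, squeeze the handles right to the stop so that the ring opens, carry the ring over the shaft and lower it until it is level with the groove, hanging on the pliers, clear of the bush. Finish while holding it there, spread and level, with the handles still squeezed; leave all other things on the bench where they are.

Things in the scene. Friction and masses are not known exactly. Their poses are not given: they have to be found in the camera images.
- gear_unit: Fixed cast aluminium gear unit, housing 100 x 100 mm, 40 mm high, with a round flange (64 mm diameter, top 46 mm above the bench) and an upright steel shaft of 40 mm diameter in its middle. The shaft ends 97 mm above the bench in a 6 mm high cone that narrows to 30 mm. Origin: under the middle of the housing, on the bench; z up.
- shoulder (a point): Point on the shaft's axis at the top of the flange, 46 mm above the bench: the bush must stand here.
- groove (a point): Point on the shaft's axis at mid-height of the groove, 76 mm above the bench; the groove is 8 mm high (from 72 to 80 mm above the bench), 21 mm below the shaft's top end.
- bush_fit: Loose plain steel bush (short tube), 50 mm outer and 42 mm inner diameter, 26 mm long, standing upright on the bench to the robot's right: the one that fills shoulder to groove. Origin: centre of its underside; z along its axis. It slides on the shaft with 2 mm of play.
- bush_short: Look-alike steel bush, same diameters, only 18 mm long; leave it standing. Origin: centre of its underside.
- bush_long: Look-alike steel bush, same diameters, 36 mm long (would cover the groove); leave it standing. Origin: centre of its underside.
- ring_nest: Fixed low dark wooden block, 70 x 43 mm, 16 mm high, with a 26 mm round button 4 mm high on top; the snap ring lies round the button. The block's +x edge ends 15 mm from the origin, so the ring's ears overhang it with 16 mm of air below. Origin: on the bench under the button's axis.
- ring: Steel snap ring lying flat, loose, 5 mm thick, about 50 mm outer diameter: two sprung arms, pivoted 24 mm behind the centre, each with a notched ear at the open end. Origin: ring centre at half thickness, z up; the gap lies towards the ring's +x. Relaxed it is too narrow for the shaft; with the pliers at their stop it clears a concentric shaft by about 1.5 mm.
- ring_gap (a point): Middle of the gap between the ears, on the ring's +x axis 28.5 mm from its centre, at half thickness. Relaxed, the gap between the ear faces is 22 mm wide across the ring's y. The notch in each ear is 16 mm long along x, centred here.
- ring_arm (a joint): How far each arm of the ring is sprung open, rad: 0 relaxed, about 0.18 when the pliers are fully squeezed (the two arms open alike).
- pliers_stand: Fixed wooden stand, two cheeks 78 mm high with a 14 mm wide slot between them that runs along its y; the pliers hang in the slot. Origin: centre of its underside.
- pliers: Loose spreading pliers, 140 g, 165 mm high, upright in the stand, tips down, black handles up, same front and back. Origin: midway between the tips' lower ends; z up; jaws and handles lie in its y-z plane, so fingers must close along its y. Tips: 8 mm along x; over both 9 mm along y at rest, 41 mm fully squeezed. Squeezing lowers the tips 2 to 3 mm. Lift straight up 80 mm to clear the stand.
- pliers_grip (a point): Point to grip, between the handles, 140 mm above the tip ends. Handles: 14 mm wide along x, 55 mm high, at rest 60 mm over the outer faces here and 70 mm at their top, 36 mm squeezed to the stop. Squeezing spreads the tips against a spring: 5 N starts it, 14 N reaches the stop with the ring. Carry them with the fingers closed to about 63 mm (tips little spread); 30 N holds the stop.
- jaw (a joint): How far each lever of the pliers is squeezed, rad: 0 at rest, 0.20 at the stop (the two levers move alike).
- casting_a: Die-cast railcar shell with upright sprue stick, 130 x 36 mm, 95 mm high, bystander. Origin: centre of its underside.
- casting_b: Another such casting, bystander.
- casting_c: Another such casting, bystander.
- screwdriver: Screwdriver lying on the bench, bystander.
- oil_bottle: White bottle, 140 mm high, bystander.
There are look-alikes about, which are no part of the job. Leave any orange or purple look-alike of the ring_nest alone.

How it is judged (in metres and radians):
On the way, in this order (a step that is already met when the one before it is completed fails the run):
1. The 26 mm bush stands fully home on the shoulder, let go (horizontal distance between bush_fit and shoulder below 0.003 m and z of bush_fit in the frame of shoulder below 0.003 m and angle between bush_fit's own z axis and vertical below 0.08 rad and contact force between the fingers and bush_fit below 0.1 N), for 0.2 s.
2. The ring hangs on the squeezed pliers, spread, at least 40 mm up from where it lay (value of joint ring_arm above 0.15 rad and value of joint jaw above 0.18 rad and contact force between pliers and ring above 2 N and contact force between the fingers and pliers above 4 N and contact force between the fingers and ring below 0.3 N and distance of ring from where it was at the start of the episode above 0.04 m and z of ring in the frame of ring_nest above 0.055 m), for 0.2 s.
At the end, for the whole second after the job is handed in: For the last second: bush home (3 mm); pliers squeezed over 0.18 rad by the fingers (over 4 N) hold the ring spread over 0.15 rad (over 2 N), round the shaft (4 mm of its axis), -2.5 to +3 mm of groove mid-height, level to 0.15 rad, still, not touched by fingers nor resting on the bush (horizontal distance between bush_fit and shoulder below 0.003 m and z of bush_fit in the frame of shoulder below 0.003 m and angle between bush_fit's own z axis and vertical below 0.08 rad and value of joint ring_arm above 0.15 rad and value of joint jaw above 0.18 rad and contact force between pliers and ring above 2 N and contact force between the fingers and pliers above 4 N and contact force between the fingers and ring below 0.3 N and horizontal distance between ring and groove below 0.004 m and z of ring in the frame of groove between -0.0025 and 0.003 m and angle between ring's own z axis and vertical below 0.15 rad and contact force between ring and bush_fit below 0.5 N and linear speed of ring below 0.02 m/s); the arm keeps its last pose, push and grip.
It fails at once if A bystander or one of the other bushes is moved more than 30 mm (distance of any of casting_a, casting_b, casting_c, screwdriver, oil_bottle, bush_short, bush_long from where it was at the start of the episode above 0.03 m).
It fails at once if A wrong bush is lifted (height (world z) of any of bush_short, bush_long above 0.02 m).
It also fails if it takes over 70 s, if anything falls off the work surface, if the arm or the gripper's body presses on something with over 40 N, if the wrist force passes 120 N, or if a joint passes its speed limit or range.

## Working session

There is one attempt and no reset: what is moved stays moved. The work goes in short steps, Python scripts to look and compute and a tool call to move; the robot and the scene stay as the last step left them, time stands still between calls to the robot, and variables do not carry over. Pictures are saved under pics/ and viewed, at most 10 in all, crops included, and the job is handed in when it is done.

Besides the shell and the picture viewer there is one more tool, called after "Call:" in YAML: its name, and indented under it one key for each argument. move_arm: Moves the arm, as the interface text tells. Its arguments: {"type":"object","properties":{"steps":{"type":"array"}},"required":["steps"]}

```bash
mkdir -p pics; ls
cat > h.py <<'E'
import numpy as np, cv2
from scipy.spatial.transform import Rotation as R
from workcell import ctrl, cams
def cam(name):
    o=ctrl.get_obs(); d=cams.get_image(name)
    if 'mount' in d:
        T=np.eye(4);T[:3,:3]=R.from_rotvec(o['orientation']).as_matrix();T[:3,3]=o['ee_pos']
        M=T@np.array(d['mount']);d['xyz']=M[:3,3];d['rotation']=M[:3,:3]
    d['xyz']=np.array(d['xyz']);d['rotation']=np.array(d['rotation']);return d
def ray(d,px):
    K=np.array(d['camera_matrix']);px=np.atleast_2d(px).astype(float)
    s=(px-K[[0,1],2])/K[[0,1],[0,1]];u=s.copy()
    for _ in range(20):u=s/(1+d['k1']*(u**2).sum(1,keepdims=True))
    return np.c_[u,np.ones(len(u))]@d['rotation'].T
def at_z(d,px,z):
    v=ray(d,px);return d['xyz']+v*((z-d['xyz'][2])/v[:,2:])
def proj(d,P):
    c=(np.atleast_2d(P)-d['xyz'])@d['rotation'];u=c[:,:2]/c[:,2:]
    u=u*(1+d['k1']*(u**2).sum(1,keepdims=True));K=np.array(d['camera_matrix'])
    return u*K[[0,1],[0,1]]+K[[0,1],2]
def save(d,n,crop=None,f=1):
    im=d['image'][:,:,::-1]
    if crop: im=im[crop[1]:crop[3],crop[0]:crop[2]]
    cv2.imwrite('pics/'+n,cv2.resize(im,None,fx=f,fy=f,interpolation=cv2.INTER_CUBIC))
E
python3 - <<'E'
from h import *
print(ctrl.get_obs(), ctrl.grip_depth)
ims=[]
for c in ['scene','top']:
    d=cam(c); ims.append(d['image']); print(c,d['xyz'],d['rotation'].tolist(),d['camera_matrix'],d['k1'])
    for t in ['gear_unit','bush_fit','ring_nest','ring','pliers_stand','pliers','casting_a','screwdriver','oil_bottle']:
        print(t,[(np.round(b['rect']).tolist(),round(b['p'],2)) for b in cams.boxes_of(c,t)][:5])
    save(d,c+'0.png')
E
```

```text
pics
{'t': 0.0, 'qpos': array([ 1.31798238e+00,  4.23829810e-01,  1.63067743e+00, -2.18756781e-05,
        1.08859790e+00, -1.89804745e-02]), 'qvel': array([ 0.00134285, -0.0008354 ,  0.00130727, -0.00052921, -0.00067243,
        0.00092852]), 'joint_torque': array([ 2.43474795e-03, -5.44635057e+01, -2.73666698e+01,  6.43744273e-02,
        2.28651072e-02, -1.28777656e-04]), 'ee_pos': array([144.6489586 , 607.4651296 , 221.91352451]), 'orientation': array([-3.66430902e-01, -3.11996160e+00,  2.35787853e-03]), 'ft_force': array([-0.20598176, -0.08177014, -0.24263847]), 'moment': array([-0.04127574, -0.02633698,  0.02077189]), 'grasp_force': 0.0, 'width': 87.64121185976586} 18.700000000000003
scene [1078.36964234 -293.49329844  976.21596167] [-2.2280169506702268, -1.2940358202674742, 0.40558378606970186] [[435.48817555   0.         313.10215333]
 [  0.         435.48817555 199.74667252]
 [  0.           0.           1.        ]] -0.11775626130632777
gear_unit [([305.0, 263.0, 56.0, 55.0], 0.73), ([202.0, 291.0, 25.0, 22.0], 0.2)]
bush_fit [([202.0, 291.0, 26.0, 24.0], 0.74)]
ring_nest [
[... 864 characters left out ...]
 236.0, 26.0, 21.0], 0.91), ([202.0, 194.0, 25.0, 15.0], 0.68), ([264.0, 223.0, 33.0, 18.0], 0.65), ([309.0, 280.0, 29.0, 21.0], 0.55), ([348.0, 169.0, 39.0, 42.0], 0.2)]
ring [([302.0, 229.0, 8.0, 15.0], 0.64)]
pliers_stand [([212.0, 198.0, 35.0, 34.0], 0.75)]
pliers [([202.0, 194.0, 26.0, 12.0], 0.67)]
casting_a [([202.0, 191.0, 30.0, 18.0], 0.75), ([369.0, 110.0, 70.0, 9.0], 0.73), ([388.0, 277.0, 30.0, 44.0], 0.67), ([257.0, 122.0, 34.0, 55.0], 0.64), ([246.0, 279.0, 46.0, 42.0], 0.61)]
screwdriver [([370.0, 112.0, 74.0, 10.0], 0.77), ([346.0, 170.0, 41.0, 40.0], 0.67)]
oil_bottle [([186.0, 135.0, 29.0, 28.0], 0.73), ([259.0, 123.0, 33.0, 53.0], 0.67), ([345.0, 169.0, 43.0, 43.0], 0.47)]
```

```bash
sed -i "s/d\['rotation'\]=np.array(d\['rotation'\]);return d/r=np.array(d['rotation']);d['rotation']=r if r.shape==(3,3) else R.from_rotvec(r).as_matrix();return d/" h.py
python3 - <<'E'
import cv2,numpy as np
im=cv2.imread('pics/top0.png');cv2.imwrite('pics/top1.png',cv2.resize(im[80:320,160:480],None,fx=2.5,fy=2.5,interpolation=cv2.INTER_CUBIC))
im=cv2.imread('pics/scene0.png');cv2.imwrite('pics/scene1.png',cv2.resize(im[110:370,160:500],None,fx=2.3,fy=2.3,interpolation=cv2.INTER_CUBIC))
E
```

```text
(no output)
```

View pics/top1.png

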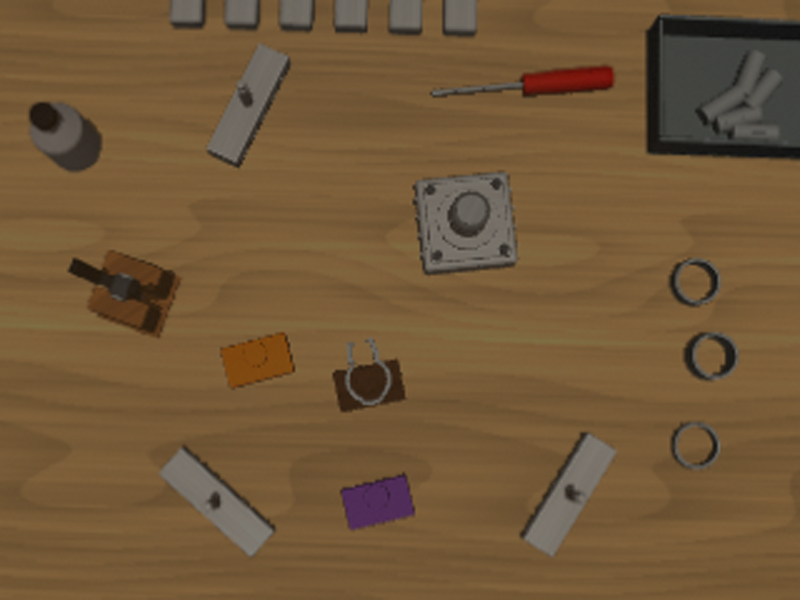

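View pics/scene1.png

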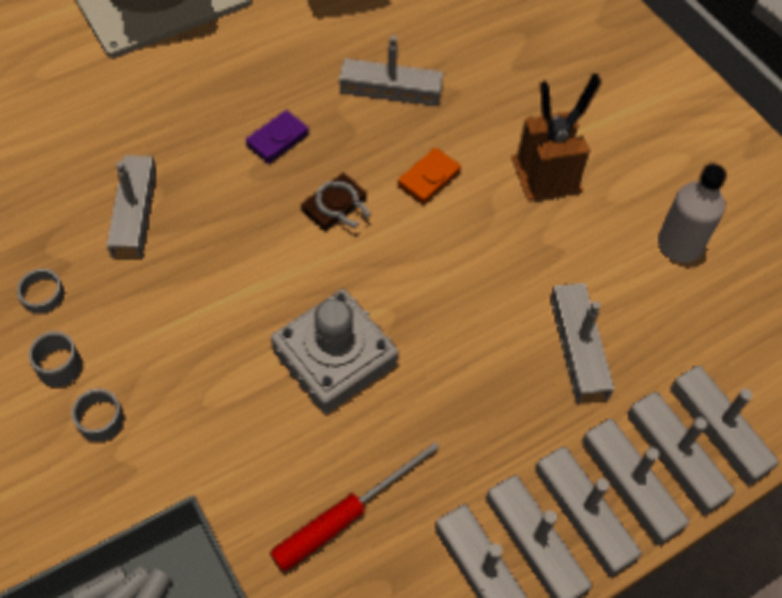

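```bash
cat > bush.py <<'E'
from h import *
from scipy.optimize import minimize
D={c:cam(c) for c in ['scene','top']}
a=np.linspace(0,2*np.pi,40,endpoint=False);C=np.c_[np.cos(a),np.sin(a)]*25
def mask(d,c,r=24):
    im=d['image'].astype(np.float32);m=((im.max(2)-im.min(2))<0.28*im.max(2)).astype(np.uint8)
    c=np.round(c).astype(int);w=np.zeros_like(m);w[c[1]-r:c[1]+r,c[0]-r:c[0]+r]=1;m*=w
    n,l,s,_=cv2.connectedComponentsWithStats(m,connectivity=8)
    k=1+s[1:,4].argmax();pts=np.argwhere(l==k)[:,::-1].astype(np.float32)
    return cv2.convexHull(np.r_[pts+[.5,.5],pts-[.5,.5],pts+[.5,-.5],pts+[-.5,.5]].astype(np.float32))[:,0]
def sup(h):  # support function
    return (h@np.c_[np.cos(a),np.sin(a)].T).max(0)
if __name__=='__main__':
    tops=[(438,193),(444.4,222.4),(438,258)];scs=[(202,290),(183.5,265.5),(177.5,236.5)]
    for t,s in zip(tops,scs):
        ht,hs=mask(D['top'],t,16),mask(D['scene'],s,20)
        x0=at_z(D['top'],t,20)[0]
        def f(p):
            P=np.r_[np.c_[C+p[:2],np.zeros(40)],np.c_[C+p[:2],np.full(40,p[2])]]
            return ((sup(proj(D['top'],P))-sup(ht))**2).sum()+((sup(proj(D['scene'],P))-sup(hs))**2).sum()
        r=minimize(f,[x0[0],x0[1],25],method='Nelder-Mead');print(r.x.round(1),round((r.fun/80)**.5,2))
        print([round(minimize(lambda q:f([*q,h]),x0[:2],method='Nelder-Mead').fun/80,2) for h in (18,26,36)])
    for n,z,p in [('shaft top',97,(470.5,207)),('ring ear L',18,(350,348)),('ear R',18,(372,344)),('ring c',18,(370,380)),('pl joint',80,(123,285)),('stand',40,(130,290))]:
        print(n,at_z(D['top'],(np.array(p)/2.5+[160,80]),z)[0].round(1))
E
python3 bush.py
python3 - <<'E'
import cv2,numpy as np
t=cv2.resize(cv2.imread('pics/top0.png')[175:280,415:470],None,fx=5,fy=5,interpolation=cv2.INTER_CUBIC)
s=cv2.resize(cv2.imread('pics/scene0.png')[215:320,160:225],None,fx=5,fy=5,interpolation=cv2.INTER_CUBIC)
cv2.imwrite('pics/b.png',np.hstack([t,s]))
E
```

```text
[ 586.6 -311.1   21.3] 0.49
[np.float64(0.3), np.float64(0.37), np.float64(1.53)]
[ 506.8 -327.1   30.9] 0.45
[np.float64(1.24), np.float64(0.36), np.float64(0.37)]
[ 411.4 -312.4   13.7] 0.39
[np.float64(0.27), np.float64(1.1), np.float64(3.32)]
shaft top [643.8 -58.8  97. ]
ring ear L [504.1  59.7  18. ]
ear R [509.   36.6  18. ]
ring c [470.9  37.5  18. ]
pl joint [556.7 289.5  80. ]
stand [556.4 290.7  40. ]
```

View pics/b.png

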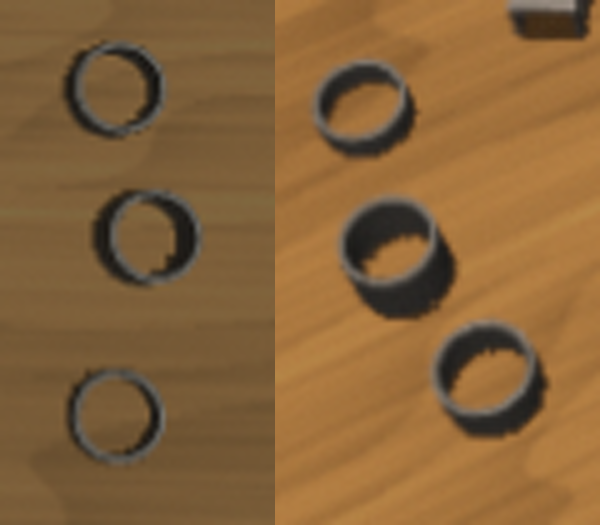

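Call:
move_arm:
  steps:
    - [[-0.7,-0.88,0],0,0]
    - [[-0.7,-0.88,0],0,0]
    - [[-0.7,-0.88,0],0,0]
    - [[-0.7,-0.88,0],0,0]
    - [[-0.7,-0.88,0],0,0]
    - [[-0.7,-0.88,0],0,0]
    - [[-0.7,-0.88,0],0,0]
    - [[-0.7,-0.88,0],0,0]
    - [[-0.7,-0.88,0],0,0]
    - [[-0.7,-0.88,0],0,0]
    - [[-0.7,-0.88,0],0,0]
    - [[-0.7,-0.88,0],0,0]
    - [[-0.7,-0.88,0],0,0]
    - [[-0.7,-0.88,0],0,0]
    - [[-0.7,-0.88,0],0,0]
    - [[-0.7,-0.88,0],0,0]
    - [[-0.7,-0.88,0],0,0]
    - [[-0.7,-0.88,0],0,0]
    - [[-0.7,-0.88,0],0,0]
    - [[-0.7,-0.88,0],0,0]

```text
t: 2.77
ee_pos: [383.8, 97.6, 223.0]
orientation: [0.366, 3.119, 0.0]
ft_force: [1.0, -0.1, 0.0]
width: 87.7
grasp_force: 0.0
```

Call:
move_arm:
  steps:
    - [[-0.7,-0.88,0],0,0]
    - [[-0.7,-0.88,0],0,0]
    - [[-0.7,-0.88,0],0,0]
    - [[-0.7,-0.88,0],0,0]
    - [[-0.7,-0.88,0],0,0]
    - [[-0.7,-0.88,0],0,0]
    - [[-0.7,-0.88,0],0,0]
    - [[-0.7,-0.88,0],0,0]
    - [[-0.7,-0.88,0],0,0]
    - [[-0.7,-0.88,0],0,0]
    - [[-0.7,-0.88,0],0,0]
    - [[-0.7,-0.88,0],0,0]
    - [[-0.7,-0.88,0],0,0]
    - [[-0.7,-0.88,0],0,0]
    - [[-0.7,-0.88,0],0,0]
    - [[-0.7,-0.88,0],0,0]
    - [[0,0,0],0,0]
    - [[0,0,0],0,0]
    - [[0,0,0],0,0]

```text
t: 4.35
ee_pos: [573.5, -307.8, 222.2]
orientation: [-0.367, -3.119, -0.001]
ft_force: [0.5, 0.1, 0.2]
width: 87.6
grasp_force: 0.0
```

```bash
cat >> h.py <<'E'
def to(target,yaw=None):
    """shift in tool units to reach TCP target; turn units so that tool y has world heading yaw (mod pi)"""
    o=ctrl.get_obs();M=R.from_rotvec(o['orientation']).as_matrix();y=np.arctan2(M[1,1],M[0,1])
    s=M.T@(np.array(target)-o['ee_pos'])/25
    print('tcp',o['ee_pos'].round(1),'tooly deg',np.degrees(y).round(2),'tilt',M[:,2].round(4),'shift',s.round(2),'w',round(o['width'],1),'gf',round(o['grasp_force'],1),'ft',o['ft_force'].round(1),'t',round(o['t'],2),'q6',o['qpos'].round(2))
    if yaw is not None:
        d=(np.degrees(y)-yaw+90)%180-90; print('turn units',(d/5).round(2))
    return s
E
python3 - <<'E'
from h import *
to([586.6,-311,222]);d=cam('wrist');save(d,'w1.png');print(np.array(d['mount']).round(3).tolist(),d['camera_matrix'],d['k1'])
print(cams.boxes_of('wrist','bush_fit'),proj(d,[[586.6,-311,26],[586.6,-311,0]]))
E
```

```text
tcp [ 573.5 -307.8  222.2] tooly deg 76.59 tilt [-1.e-03  8.e-04 -1.e+00] shift [-0.54 -0.    0.01] w 87.6 gf 0.0 ft [0.5 0.1 0.2] t 4.35 q6 [-0.51  0.46  1.57  0.    1.11 -1.85]
[[0.0, -0.959, -0.283, 77.236], [1.0, 0.0, -0.0, 0.135], [0.0, -0.283, 0.959, -161.555], [0.0, 0.0, 0.0, 1.0]] [[346.76911613   0.         319.06396785]
 [  0.         346.76911613 198.13053466]
 [  0.           0.           1.        ]] -0.07061543242683406
[{'rect': [322.1, 185.3, 42.5, 54.0], 'p': 0.6}] [[318.87454171 184.85775708]
 [318.8813748  179.24437163]]
```

View pics/w1.png

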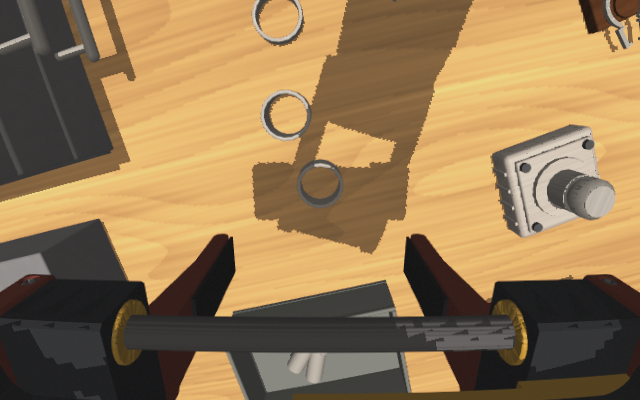

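Call:
move_arm:
  steps:
    - [[-0.54,0.06,0],0,0]
    - [[0,0,0.8],0,0]
    - [[0,0,0.8],0,0]
    - [[0,0,0.8],0,0]
    - [[0,0,0.8],0,0]
    - [[0,0,0.8],0,0]
    - [[0,0,0.8],0,0]
    - [[0,0,0.8],0,0]
    - [[0,0,0.8],0,0]
    - [[0,0,0.8],0,0]
    - [[0,0,0.8],0,0]
    - [[0,0,0.64],0,0]
    - [[0,0,0],0,0.6]
    - [[0,0,0],0,0.7]
    - [[0,0,0],0,0.7]
    - [[0,0,0],0,0.7]
    - [[0,0,0],0,0.7]
    - [[0,0,0],0,0.7]

```text
t: 5.95
ee_pos: [588.2, -310.5, 7.8]
orientation: [0.366, 3.119, -0.001]
ft_force: [0.1, -0.1, 0.5]
width: 51.2
grasp_force: 0.0
```

Call:
move_arm:
  steps:
    - [[0,0,0],0,0.7]
    - [[0,0,0],0,0.7]
    - [[0,0,-0.6],0,0.7]
    - [[0,0,-1],0,0.7]
    - [[0,0,-1],0,0.7]
    - [[0,0,-1],0,0.7]
    - [[0,0,-1],0,0.7]
    - [[0,0,-1],0,0.7]
    - [[0,0,-1],0,0.7]
    - [[0,1,0],0,0.7]
    - [[0,1,0],0,0.7]
    - [[0,1,0],0,0.7]
    - [[0,1,0],0,0.7]
    - [[0,0,0],0,0.7]
    - [[0,0,0],0,0.7]

```text
t: 7.2
ee_pos: [610.9, -211.7, 172.4]
orientation: [0.363, 3.12, -0.0]
ft_force: [-0.4, -0.7, -0.3]
width: 48.6
grasp_force: 30.0
```

Run:
```python
from h import *
to([642,-58,165])
d=cam('wrist');ims=[(d,proj(d,[[642,-58,97]])[0])]
for c in ['top','scene']:
    e=cam(c);ims.append((e,proj(e,[[642,-58,97]])[0]))
T=[]
for (e,p),r,f in zip(ims,[65,26,26],[4,10,10]):
    print(p); x,y=np.round(p).astype(int);x=min(max(x,r),639-r);y=min(max(y,r),399-r)
    print('crop org',x-r,y-r)
    T.append(cv2.resize(e['image'][y-r:y+r,x-r:x+r,::-1],(266,266),interpolation=cv2.INTER_CUBIC))
cv2.imwrite('pics/s.png',np.hstack(T))
import pickle;pickle.dump([a for a,_ in ims],open('s.pkl','wb'))
```

```text
tcp [ 610.9 -211.7  172.4] tooly deg 76.73 tilt [ 3.e-04 -2.e-04 -1.e+00] shift [0.2  6.27 0.3 ] w 48.6 gf 30.0 ft [-0.4 -0.7 -0.3] t 7.2 q6 [-0.35  0.51  1.62 -0.    1.01 -1.69]
[532.27495805 201.02915485]
crop org 467 136
[347.85223452 163.5114901 ]
crop org 322 138
[305.78856732 244.57083819]
crop org 280 219
```

View pics/s.png

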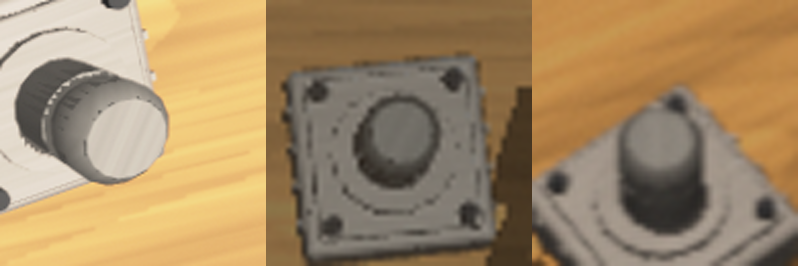

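Run:
```python
from h import *
import pickle
from scipy.optimize import least_squares
ds=pickle.load(open('s.pkl','rb'));px=[(528.6,204.4),(349,164),(305.2,248.0)]
for d,p in zip(ds,px): print(at_z(d,p,97)[0].round(1))
# flange/housing: outline of the housing top (z=40), top view corners
d=ds[1]
c=np.array([(297-266,74),(470-266,60),(490-266,244),(313-266,256)])/266*52+[322,138]
P=at_z(d,c,40);print(P.round(1),P.mean(0).round(1))
```

```text
[644.  -60.9  97. ]
[640.8 -60.9  97. ]
[649.2 -63.6  97. ]
[[ 681.    -9.3   40. ]
 [ 691.2  -98.6   40. ]
 [ 595.4 -110.4   40. ]
 [ 586.4  -19.8   40. ]] [638.5 -59.5  40. ]
```

Call:
move_arm:
  steps:
    - [[0,1,0],0,0.7]
    - [[0,1,0],0,0.7]
    - [[0,0.8,0],0,0.7]
    - [[0,0,0],0,0.7]
    - [[0,0,0],0,0.7]
    - [[0,0,0],0,0.7]

```text
t: 7.85
ee_pos: [626.8, -145.9, 171.6]
orientation: [-0.367, -3.12, 0.001]
ft_force: [-0.5, 0.5, -0.6]
width: 48.5
grasp_force: 30.0
```

Run:
```python
from h import *
to([644,-61,165])
d=cam('wrist');save(d,'w2.png',(200,100,600,400),2)
import pickle;pickle.dump(d,open('w2.pkl','wb'))
print(proj(d,[[644,-61,97]]))
print(cams.boxes_of('wrist','bush_fit'))
```

```text
tcp [ 626.8 -145.9  171.6] tooly deg 76.57 tilt [-2.e-04 -4.e-04 -1.e+00] shift [0.12 3.46 0.26] w 48.5 gf 30.0 ft [-0.5  0.5 -0.6] t 7.85 q6 [-0.25  0.51  1.62 -0.    1.01 -1.58]
[[439.28136556 204.2218685 ]]
[{'rect': [320.5, 261.4, 103.4, 111.7], 'p': 0.95}, {'rect': [95.9, 104.6, 71.4, 57.7], 'p': 0.36}]
```

View pics/w2.png

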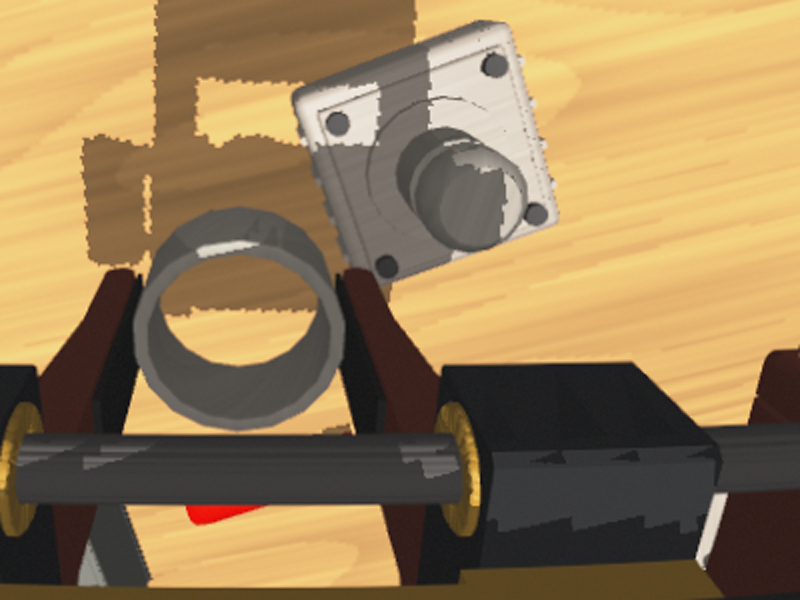

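Run:
```python
from h import *
import pickle
d=pickle.load(open('w2.pkl','rb'));o=ctrl.get_obs();M=R.from_rotvec(o['orientation']).as_matrix()
a=np.linspace(0,2*np.pi,73)
im=d['image'][:,:,::-1].copy()
im=cv2.resize(im,None,fx=2,fy=2,interpolation=cv2.INTER_CUBIC)
def circ(c,r,z,col):
    P=np.c_[c[0]+r*np.cos(a),c[1]+r*np.sin(a),np.full(73,z)]
    p=proj(d,P)*2+.5;cv2.polylines(im,[np.round(p).astype(np.int32)],True,col,1)
b=o['ee_pos'];zt=b[2]-7.8+26
print('rim rows',[proj(d,[(b+M@[ex+25*s,0,0])[:2].tolist()+[zt]])[0].round(1).tolist() for ex in(0,3,-3) for s in (1,-1)])
for z in (zt,zt-26): circ(b,25,z,(0,0,255));circ(b,21,z,(0,255,0))
circ((644,-61),15,97,(0,0,255));circ((644,-61),20,91,(0,255,0));circ((644,-61),32,46,(255,0,0))
cv2.imwrite('pics/w2o.png',im[200:800,400:1200])
```

```text
rim rows [[318.4, 219.7], [318.4, 316.8], [318.4, 213.3], [318.4, 311.5], [318.4, 226.1], [318.4, 322.0]]
```

View pics/w2o.png

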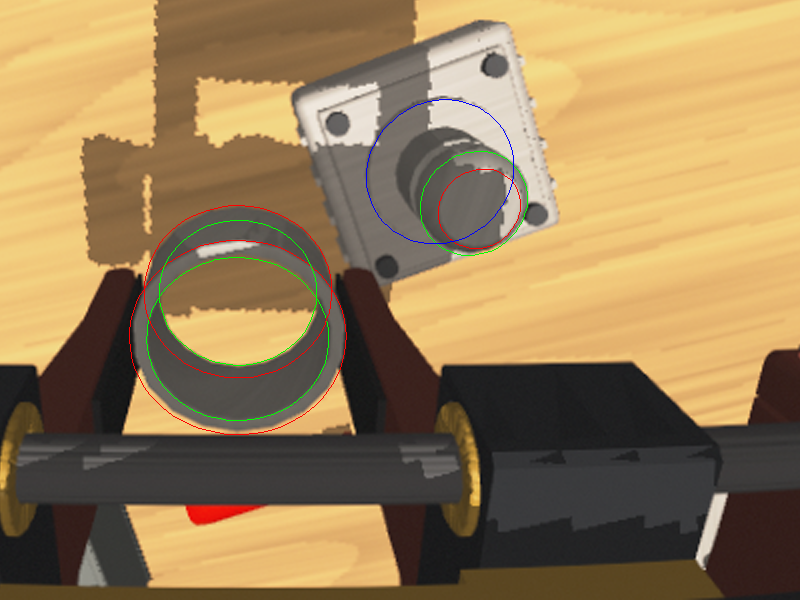

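Call:
move_arm:
  steps:
    - [[0.06,1,0],0,0.7]
    - [[0.06,1,0],0,0.7]
    - [[0,1,0],0,0.7]
    - [[0,0.46,0.5],0,0.7]
    - [[0,0,0.8],0,0.7]
    - [[0,0,0.8],0,0.7]
    - [[0,0,0.3],0,0.7]
    - [[0,0,0],0,0.7]
    - [[0,0,0],0,0.7]
    - [[0,0,0],0,0.7]

```text
t: 8.78
ee_pos: [644.8, -60.6, 112.5]
orientation: [0.367, 3.119, -0.0]
ft_force: [0.3, 0.2, -0.9]
width: 48.8
grasp_force: 30.0
```

```bash
python3 -c "
from h import *
to([644,-61,54])"
```

```text
tcp [644.8 -60.6 112.5] tooly deg 76.57 tilt [ 1.4e-03 -2.0e-04 -1.0e+00] shift [ 0.03 -0.02  2.34] w 48.8 gf 30.0 ft [ 0.3  0.2 -0.9] t 8.78 q6 [-0.11  0.59  1.64 -0.    0.91 -1.45]
```

Call:
move_arm:
  steps:
    - [[0.03,-0.02,0.3],0,0.7]
    - [[0,0,0.2],0,0.7]
    - [[0,0,0.2],0,0.7]
    - [[0,0,0.2],0,0.7]
    - [[0,0,0.2],0,0.7]
    - [[0,0,0.2],0,0.7]
    - [[0,0,0.2],0,0.7]
    - [[0,0,0],0,0.7]
    - [[0,0,0],0,0.7]

```text
t: 9.53
ee_pos: [643.0, -60.1, 73.7]
orientation: [-0.366, -3.119, -0.0]
ft_force: [0.1, -0.4, -0.6]
width: 48.9
grasp_force: 30.0
```

Call:
move_arm:
  steps:
    - [[0,0,0.2],0,0.7]
    - [[0,0,0.2],0,0.7]
    - [[0,0,0.2],0,0.7]
    - [[0,0,0.1],0,0.7]
    - [[0,0,0.08],0,0.7]
    - [[0,0,0],0,0.7]
    - [[0,0,0],0,0.7]
    - [[0,0,0],0,0.7]

```text
t: 10.2
ee_pos: [643.4, -60.2, 54.8]
orientation: [0.366, 3.12, -0.0]
ft_force: [1.0, -0.6, -1.1]
width: 48.8
grasp_force: 30.0
```

Call:
move_arm:
  steps:
    - [[0,0,0.06],0,0.7]
    - [[0,0,0.04],0,0.7]
    - [[0,0,0],0,0.7]
    - [[0,0,0],0,0.7]

```text
t: 10.53
ee_pos: [643.7, -60.2, 53.6]
orientation: [0.366, 3.119, -0.0]
ft_force: [-3.3, 0.7, 10.2]
width: 48.7
grasp_force: 30.0
```

Call:
move_arm:
  steps:
    - [[0,0,0],0,0.3]
    - [[0,0,0],0,0]
    - [[0,0,0],0,0]
    - [[0,0,0],0,0]
    - [[0,0,0],0,0]
    - [[0,0,-0.4],0,0]
    - [[0,0,-1],0,0]
    - [[0,0,-1],0,0]
    - [[0,0,-1],0,0]
    - [[0,0,-1],0,0]
    - [[0,0,-1],0,0]
    - [[0,0,-1],0,0]
    - [[0,1,-1],0,0]
    - [[0,1,-0.6],0,0]
    - [[0,1,0],0,0]
    - [[0,1,0],0,0]
    - [[0,1,0],0,0]
    - [[0,0,0],0,0]
    - [[0,0,0],0,0]

```text
t: 12.12
ee_pos: [672.2, 62.5, 252.6]
orientation: [0.363, 3.12, -0.0]
ft_force: [0.1, -1.0, 1.1]
width: 87.8
grasp_force: 0.0
```

Run:
```python
from h import *
to([556.7,289.5,230],)
d=cam('wrist')
for t in ['bush_fit','pliers','pliers_stand','ring','ring_nest','gear_unit']: print(t,[(np.round(b['rect']).tolist(),round(b['p'],2)) for b in cams.boxes_of('wrist',t)][:4])
e=cam('top');f=cam('scene')
a=cv2.resize(d['image'],(640,400))
def cr(e,P,r,s):
    x,y=np.round(proj(e,[P])[0]).astype(int);print('org',x-r,y-r);return cv2.resize(e['image'][y-r:y+r,x-r:x+r],(s,s),interpolation=cv2.INTER_CUBIC)
b=np.hstack([cr(e,[644,-60,70],22,200),cr(f,[644,-60,70],22,200),cr(e,[556,290,80],28,200)])
cv2.imwrite('pics/m.png',np.vstack([a,np.pad(b,((0,0),(0,40),(0,0)))])[:,:,::-1])
import pickle;pickle.dump((d,e,f),open('m.pkl','wb'))
```

```text
tcp [672.2  62.5 252.6] tooly deg 76.73 tilt [ 2.e-04 -2.e-04 -1.e+00] shift [6.58 7.78 0.9 ] w 87.8 gf 0.0 ft [ 0.1 -1.   1.1] t 12.12 q6 [ 0.08  0.47  1.49 -0.    1.19 -1.26]
bush_fit [([202.0, 173.0, 47.0, 51.0], 0.87)]
pliers [([548.0, 8.0, 81.0, 8.0], 0.97), ([260.0, 17.0, 50.0, 33.0], 0.31)]
pliers_stand []
ring [([213.0, 280.0, 125.0, 34.0], 0.73), ([260.0, 17.0, 52.0, 32.0], 0.63)]
ring_nest [([356.0, 9.0, 37.0, 18.0], 0.72), ([245.0, 11.0, 48.0, 18.0], 0.63)]
gear_unit [([210.0, 165.0, 118.0, 106.0], 0.63)]
org 326 143
org 284 229
org 181 166
```

View pics/m.png

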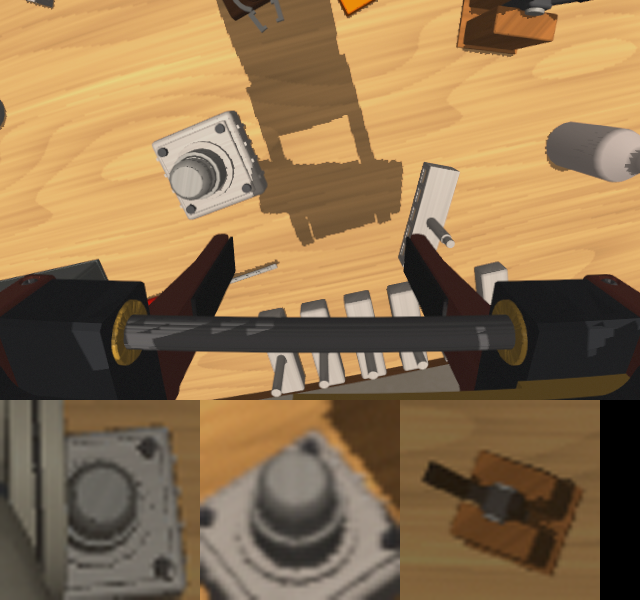

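Call:
move_arm:
  steps:
    - [[0.73,0.86,0],0,0]
    - [[0.73,0.86,0],0,0]
    - [[0.73,0.86,0],0,0]
    - [[0.73,0.86,0],0,0]
    - [[0.73,0.86,0],0,0]
    - [[0.73,0.86,0],0,0]
    - [[0.73,0.86,0],0,0]
    - [[0.73,0.86,0],0,0]
    - [[0.73,0.86,0],0,0]
    - [[0,0,0],0,0]
    - [[0,0,0],0,0]
    - [[0,0,0],0,0]

```text
t: 13.57
ee_pos: [557.5, 287.3, 252.2]
orientation: [0.366, 3.12, -0.0]
ft_force: [-0.3, 0.2, -0.4]
width: 88.2
grasp_force: 0.0
```

Run:
```python
from h import *
import pickle
to([556.7,289.5,230])
d=cam('wrist')
c=cams.cut_out('wrist','pliers');s=cams.cut_out('wrist','pliers_stand')
print([(k['rect'],k['p']) for k in c+s])
pickle.dump((d,c,s),open('p.pkl','wb'))
m=c[0]['pixels'];print(m.sum())
r,_,ang=None,None,None
print(cv2.minAreaRect(np.argwhere(m)[:,::-1].astype(np.float32)))
save(d,'p1.png',(160,50,480,290),2.5)
```

```text
tcp [557.5 287.3 252.2] tooly deg 76.62 tilt [ 3.e-04 -3.e-04 -1.e+00] shift [0.05 0.08 0.89] w 88.2 gf 0.0 ft [-0.3  0.2 -0.4] t 13.57 q6 [ 0.46  0.4   1.6  -0.    1.15 -0.88]
[([321.4, 189.7, 94.7, 46.5], 0.9), ([320.1, 170.1, 64.5, 78.3], 0.91), ([406.0, 283.6, 35.6, 67.0], 0.45)]
2029
((319.771240234375, 186.81463623046875), (92.0689468383789, 47.81571960449219), 3.6214849948883057)
```

View pics/p1.png

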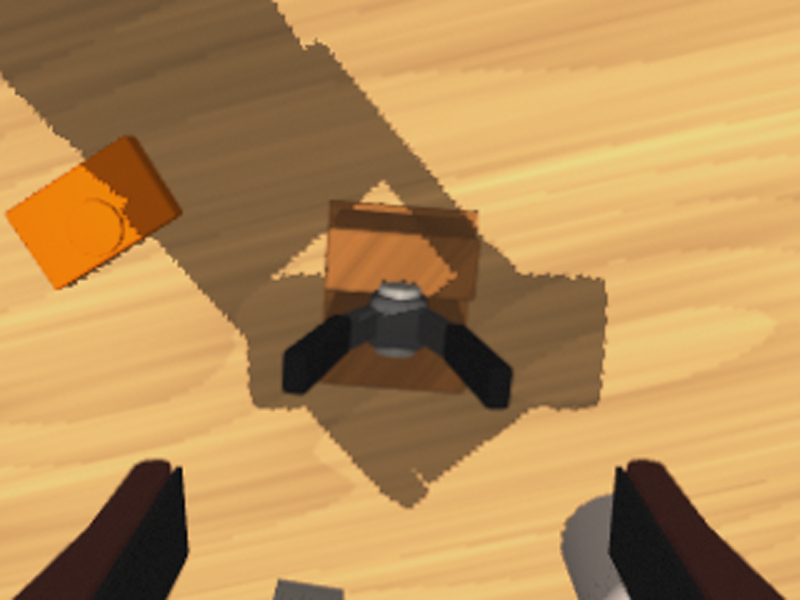

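```bash
cat > pfit.py <<'E'
from h import *
import pickle
from scipy.optimize import least_squares
d,c,s=pickle.load(open('p.pkl','rb'))
im=d['image'].astype(int); x0,y0,x1,y1=230,160,400,220
m=(im.max(2)<48); m[:y0]=0;m[y1:]=0;m[:,:x0]=0;m[:,x1:]=0
m=m&(cv2.dilate(c[0]['pixels'].astype(np.uint8),np.ones((5,5)))>0)
pts=np.argwhere(m)[:,::-1].astype(float);print(len(pts))
n=np.linspace(0,2*np.pi,48,endpoint=False);N=np.c_[np.cos(n),np.sin(n)]
S=(pts@N.T).max(0)+.4*np.abs(N).sum(1)*1
def model(p):
    co,si=np.cos(p[2]),np.sin(p[2]);ey=np.array([co,si]);ex=np.array([si,-co])
    P=[]
    for sy in(-1,1):
        for sx in(-1,1):
            for (yo,z) in((35,165),(29,165),(26,113)): P.append([*(p[:2]+ey*sy*yo+ex*sx*7),z])
    return np.array(P)
# use only directions pointing left,right,down (handle tops)
w=(N[:,1]>-0.3)
f=lambda p:((proj(d,model(p))@N.T).max(0)-S)[w]
r=least_squares(f,[556,289,np.radians(72)],x_scale=[1,1,.02]);print(r.x[:2].round(2),np.degrees(r.x[2]).round(2),'rms px',np.sqrt((r.fun**2).mean()).round(2));print(r.fun.round(1))
# stand from the cut-out hull
h=cv2.minAreaRect(np.argwhere(s[0]['pixels'])[:,::-1].astype(np.float32));print(h)
E
python3 pfit.py
```

```text
1369
[554.96 287.4 ] 72.2 rms px 1.08
[ 1.4  0.8  1.1  1.   0.9  0.7  0.6  0.4  0.2  0.1 -0.1 -0.3 -0.5 -1.
 -0.7 -0.3  0.   0.4  0.7  0.8  0.9  1.1  1.1  1.2  1.3  1.8  2.4  2.3
  1.9]
((319.2279052734375, 168.53033447265625), (61.11363983154297, 75.30964660644531), 2.38594388961792)
```

Call:
move_arm:
  steps:
    - [[0.1,0.01,0],0.85,0]
    - [[0,0,0.8],0,0]
    - [[0,0,0.8],0,0]
    - [[0,0,0.8],0,0]
    - [[0,0,0.8],0,0]
    - [[0,0,0.8],0,0]
    - [[0,0,0.8],0,0]
    - [[0,0,0.45],0,0]
    - [[0,0,0],0,0.27]
    - [[0,0,0],0,0.27]
    - [[0,0,0],0,0.27]
    - [[0,0,0],0,0.27]
    - [[0,0,0],0,0.27]
    - [[0,0,0],0,0.27]

```text
t: 14.88
ee_pos: [556.0, 288.9, 122.8]
orientation: [0.481, 3.102, 0.002]
ft_force: [-0.3, -1.8, 6.3]
width: 64.5
grasp_force: 5.1
```

```bash
python3 -c "
from h import *
to([555,287.4,121],72.3)"
```

```text
tcp [556.  288.9 122.8] tooly deg 72.36 tilt [ 0.0027  0.001  -1.    ] shift [ 0.02 -0.07  0.07] w 64.5 gf 5.1 ft [-0.3 -1.8  6.3] t 14.88 q6 [ 0.46  0.55  1.69 -0.    0.9  -0.8 ]
turn units 0.01
```

Call:
move_arm:
  steps:
    - [[0,0,0],0,0.285]
    - [[0,0,0],0,0.285]
    - [[0,0,-0.2],0,0.285]
    - [[0,0,-0.4],0,0.285]
    - [[0,0,-0.6],0,0.285]
    - [[0,0,-0.6],0,0.285]
    - [[0,0,-0.6],0,0.285]
    - [[0,0,-0.6],0,0.285]
    - [[0,0,-0.6],0,0.285]
    - [[0,0,-0.6],0,0.285]
    - [[0,0,-0.6],0,0.285]
    - [[0,0,-0.3],0,0.285]
    - [[0,0,0],0,0.285]
    - [[0,0,0],0,0.285]

```text
t: 16.05
ee_pos: [554.8, 288.5, 248.7]
orientation: [0.482, 3.104, 0.001]
ft_force: [-0.3, -0.7, -0.6]
width: 62.8
grasp_force: 3.9
```

Run:
```python
from h import *
import pickle
to([555,287.4,121],72.3)
d=cam('wrist');e=cam('top');f=cam('scene')
out={}
for n,x in(('wrist',d),('top',e),('scene',f)):
    for t in('pliers','ring','ring_nest'):
        c=cams.cut_out(n,t);out[n,t]=c;print(n,t,[(k['rect'],round(k['p'],2)) for k in c])
pickle.dump((d,e,f,out),open('q.pkl','wb'))
```

```text
tcp [554.8 288.5 248.7] tooly deg 72.36 tilt [ 6.e-04  3.e-04 -1.e+00] shift [-0.02 -0.04  5.11] w 62.8 gf 3.9 ft [-0.3 -0.7 -0.6] t 16.05 q6 [ 0.46  0.4   1.61  0.    1.14 -0.8 ]
turn units 0.01
wrist pliers [([320.3, 253.5, 165.2, 125.2], 0.59)]
wrist ring [([104.5, 172.4, 52.3, 57.3], 0.89), ([98.8, 160.3, 72.2, 61.5], 0.66)]
wrist ring_nest [([195.8, 148.0, 70.7, 64.4], 0.66), ([102.3, 172.4, 51.1, 58.2], 0.63), ([99.4, 160.8, 69.0, 57.3], 0.6)]
top pliers []
top ring [([308.2, 224.9, 16.8, 3.3], 0.66)]
top ring_nest [([310.2, 280.1, 31.1, 22.5], 0.83), ([310.0, 236.0, 25.8, 18.2], 0.82), ([263.9, 224.2, 32.3, 17.6], 0.61)]
scene pliers [([417.8, 128.2, 30.5, 49.3], 0.83)]
scene ring [([304.8, 259.5, 18.6, 10.2], 0.63), ([307.0, 199.9, 24.2, 18.6], 0.46)]
scene ring_nest [([305.5, 197.1, 27.8, 27.8], 0.87), ([346.0, 191.4, 28.8, 27.0], 0.79), ([280.9, 168.4, 25.1, 20.7], 0.73)]
```

Call:
move_arm:
  steps:
    - [[0.11,-0.88,0],0,0.285]
    - [[0.11,-0.88,0],0,0.285]
    - [[0.11,-0.88,0],0,0.285]
    - [[0.11,-0.88,0],0,0.285]
    - [[0.11,-0.88,0],0,0.285]
    - [[0.11,-0.88,0],0,0.285]
    - [[0.11,-0.88,0],0,0.285]
    - [[0.11,-0.88,0],0,0.285]
    - [[0,0,0.4],-0.87,0.285]
    - [[0,0,0.4],-0.87,0.285]
    - [[0,0,0.4],-0.87,0.285]
    - [[0,0,0.4],-0.87,0.285]
    - [[0,0,0.4],-0.87,0.285]
    - [[0,0,0.4],-0.87,0.285]
    - [[0,0,0.4],-0.87,0.285]
    - [[0,0,0],0,0.285]
    - [[0,0,0],0,0.285]
    - [[0,0,0],0,0.285]

```text
t: 18.15
ee_pos: [481.0, 127.6, 179.0]
orientation: [-0.347, 3.122, 0.0]
ft_force: [0.4, 0.5, -1.8]
width: 63.0
grasp_force: 3.9
```

Run:
```python
from h import *
import pickle
to([480,127,175],102.6)
d=cam('wrist');f=cam('scene');e=cam('top')
cs=cams.cut_out('scene','pliers');cr=cams.cut_out('wrist','ring')
print([(k['rect'],round(k['p'],2)) for k in cs],[(k['rect'],round(k['p'],2)) for k in cr])
pickle.dump((d,e,f,cs,cr),open('r.pkl','wb'))
o=ctrl.get_obs();M=R.from_rotvec(o['orientation']).as_matrix()
tip=o['ee_pos']+[0,0,-121];print('tip wrist/scene',proj(d,[tip]),proj(f,[tip]))
c=np.array([471,37.5,18.5]);print(proj(d,[c,[498.8,43.7,18.5]]))
# composite: wrist left part, scene crop
x,y=np.round(proj(d,[c])[0]).astype(int);print('ring px',x,y)
x0=max(x-80,0);y0=max(y-80,0)
A=cv2.resize(d['image'][y0:y0+160,x0:x0+160],(480,480),interpolation=cv2.INTER_CUBIC)
u,v=np.round(proj(f,[tip])[0]).astype(int)
B=cv2.resize(f['image'][v-60:v+20,u-27:u+27],(318,471),interpolation=cv2.INTER_CUBIC);B=np.pad(B,((0,9),(0,0),(0,0)))
cv2.imwrite('pics/r.png',np.hstack([A,B])[:,:,::-1]);print('org',x0,y0,u-27,v-60)
```

```text
tcp [481.  127.6 179. ] tooly deg 102.68 tilt [ 8.e-04  2.e-04 -1.e+00] shift [ 0.05 -0.01  0.16] w 63.0 gf 3.9 ft [ 0.4  0.5 -1.8] t 18.15 q6 [ 0.24  0.3   1.94  0.    0.9  -1.56]
turn units 0.02
[([340.4, 150.5, 17.9, 53.4], 0.66)] [([229.7, 161.5, 52.5, 73.8], 0.86), ([427.2, 59.4, 122.7, 118.8], 0.35)]
tip wrist/scene [[319.25465633 190.85154725]] [[336.86452584 176.28812113]]
[[227.63189307 149.42818178]
 [229.68419525 179.07360378]]
ring px 228 149
org 148 69 310 116
```

View pics/r.png

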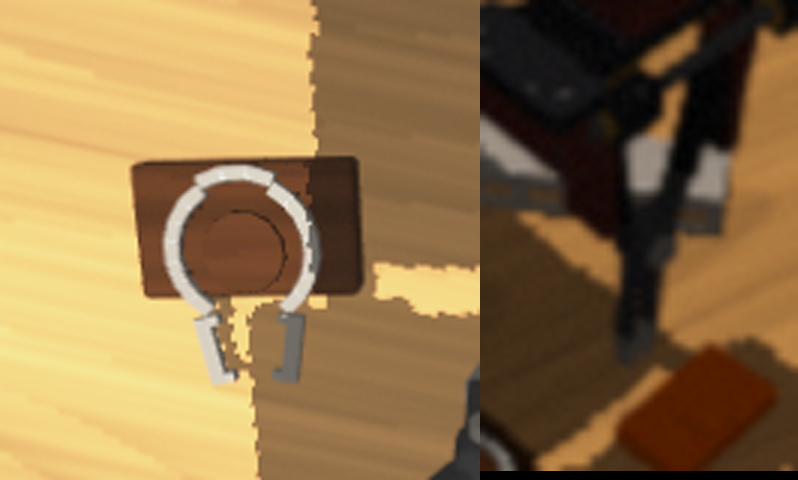

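Run:
```python
from h import *
import pickle
d=pickle.load(open('r.pkl','rb'))[0]
o=np.array([148,69])
c,g,pv=[at_z(d,np.array(p)/3+o,21)[0] for p in((240,241),(253,350),(234,176))]
v=g-pv;w=g-c
print(c.round(1),g.round(1),pv.round(1),'yaw',np.degrees(np.arctan2(v[1],v[0])).round(1),np.degrees(np.arctan2(w[1],w[0])).round(1),np.hypot(*v[:2]).round(1),np.hypot(*w[:2]).round(1))
# nest yaw
n=at_z(d,np.array([(133,163),(358,157),(362,292),(148,297)])/3+o,16);print(n.round(1))
for a,b in((0,1),(3,2)): u=n[a]-n[b];print(np.degrees(np.arctan2(u[1],u[0])).round(1))
to([g[0],g[1],179],102.6)
```

```text
[470.3  38.4  21. ] [503.9  47.7  21. ] [451.   33.6  21. ] yaw 15.0 15.5 54.7 34.9
[[454.5   0.8  16. ]
 [437.8  68.9  16. ]
 [479.   77.8  16. ]
 [495.5  10.9  16. ]]
-76.3
-76.2
tcp [480.9 127.6 178.9] tooly deg 102.77 tilt [ 9.e-04  2.e-04 -1.e+00] shift [-0.19 -3.32 -0.  ] w 62.9 gf 3.9 ft [ 0.2  0.1 -1. ] t 18.4 q6 [ 0.24  0.3   1.94 -0.    0.9  -1.56]
turn units 0.03
```

Call:
move_arm:
  steps:
    - [[0,0,0],-0.35,0.285]
    - [[0,-0.83,0],0,0.285]
    - [[0,-0.83,0],0,0.285]
    - [[0,-0.83,0],0,0.285]
    - [[0,-0.83,0],0,0.285]
    - [[0,0,0],0,0.285]
    - [[0,0,0],0,0.285]
    - [[0,0,0],0,0.285]

```text
t: 19.07
ee_pos: [501.3, 47.4, 178.5]
orientation: [0.397, -3.116, -0.0]
ft_force: [-0.5, 0.5, -1.0]
width: 63.0
grasp_force: 3.9
```

Run:
```python
from h import *
import pickle
to([501.5,47.3,131],104.5)
d=cam('wrist');f=cam('scene');c=cams.cut_out('wrist','ring');k=cams.cut_out('scene','pliers');r=cams.cut_out('scene','ring')
for q in(c,k,r): print([(np.round(b['rect'],1).tolist(),round(b['p'],2)) for b in q])
o=ctrl.get_obs();print(proj(f,[o['ee_pos']-[0,0,121],[501.5,47.3,21]]))
if k:
    m=np.argwhere(k[0]['pixels']);b=m[m[:,0]>m[:,0].max()-3];print('lowest pliers px',b.mean(0)[::-1])
```

```text
tcp [501.3  47.4 178.5] tooly deg 104.51 tilt [-1.e-04  2.e-04 -1.e+00] shift [-0.01 -0.01  1.9 ] w 63.0 gf 3.9 ft [-0.5  0.5 -1. ] t 19.07 q6 [ 0.07  0.31  1.93  0.    0.9  -1.75]
turn units 0.0
[([318.8, 156.5, 55.0, 76.2], 0.72)]
[([317.4, 167.7, 19.6, 48.8], 0.72)]
[]
[[314.94863332 193.55653964]
 [314.70773101 201.70084192]]
lowest pliers px [313.875  191.8125]
```

Run:
```python
from h import *
d=cam('wrist');c=cams.cut_out('wrist','ring')
m=c[0]['pixels'];rows=np.where(m.any(1))[0];print(rows.min(),rows.max())
t=rows.min();col=np.where(m[t:t+2].any(0))[0].mean();P=at_z(d,[(col,t-.5)],21)[0]
o=ctrl.get_obs();print(P.round(1),'back->tcp',np.hypot(*(o['ee_pos']-P)[:2]).round(1))
for r in range(t,rows.max()+1,5):
    w=np.where(m[r])[0]; L=at_z(d,[(w.min()-.5,r),(w.max()+.5,r)],19)
    M=R.from_rotvec(o['orientation']).as_matrix();q=(L-o['ee_pos'])@M
    print(r,q[:,:2].round(1).tolist())
```

```text
121 193
[447.   33.4  21. ] back->tcp 56.2
121 [[55.6, -6.9], [55.6, 5.8]]
126 [[51.1, -14.2], [51.1, 12.2]]
131 [[46.6, -19.8], [46.6, 15.9]]
136 [[42.0, -22.6], [42.1, 18.8]]
141 [[37.5, -24.5], [37.5, 21.6]]
146 [[32.8, -25.5], [32.9, 22.6]]
151 [[28.2, -25.6], [28.2, 23.6]]
156 [[23.5, -24.8], [23.5, 22.8]]
161 [[18.8, -24.0], [18.8, 21.9]]
166 [[14.0, -21.2], [14.0, 19.2]]
171 [[9.2, -19.4], [9.2, 16.4]]
176 [[4.4, -19.5], [4.4, 16.5]]
181 [[-0.5, -17.7], [-0.5, 15.6]]
186 [[-5.4, -16.8], [-5.4, 14.7]]
191 [[-10.4, -15.9], [-10.3, 13.8]]
```

Call:
move_arm:
  steps:
    - [[0,-0.04,0.4],0,0.285]
    - [[0,0,0.4],0,0.285]
    - [[0,0,0.3],0,0.285]
    - [[0,0,0.3],0,0.285]
    - [[0,0,0.3],0,0.285]
    - [[0,0,0.2],0,0.285]
    - [[0,0,0],0,0.285]
    - [[0,0,0],0,0.285]

```text
t: 20.08
ee_pos: [501.5, 46.1, 130.5]
orientation: [0.398, -3.115, -0.0]
ft_force: [-0.4, 0.5, -1.1]
width: 62.8
grasp_force: 4.0
```

Call:
move_arm:
  steps:
    - [[0,0,0],0,0.34]
    - [[0,0,0],0,0.38]
    - [[0,0,0],0,0.42]
    - [[0,0,0],0,0.46]
    - [[0,0,0],0,0.5]
    - [[0,0,0],0,0.54]
    - [[0,0,0],0,0.58]
    - [[0,0,0],0,0.62]
    - [[0,0,0],0,0.7]
    - [[0,0,0],0,0.8]
    - [[0,0,0],0,0.8]
    - [[0,0,0],0,0.8]
    - [[0,0,0],0,0.8]

```text
t: 21.17
ee_pos: [501.9, 46.2, 131.0]
orientation: [-0.398, 3.116, -0.0]
ft_force: [0.9, -0.5, 0.1]
width: 35.1
grasp_force: 29.9
```

Run:
```python
from h import *
to([501.5,46.1,131],104.5)
```

```text
tcp [501.9  46.2 131. ] tooly deg 104.55 tilt [ 3.e-04  0.e+00 -1.e+00] shift [ 0.01  0.   -0.  ] w 35.1 gf 29.9 ft [ 0.9 -0.5  0.1] t 21.17 q6 [ 0.07  0.38  1.96 -0.    0.8  -1.76]
turn units 0.01
```

Call:
move_arm:
  steps:
    - [[0,0,-0.1],0,0.8]
    - [[0,0,-0.2],0,0.8]
    - [[0,0,-0.3],0,0.8]
    - [[0,0,-0.3],0,0.8]
    - [[0,0,-0.4],0,0.8]
    - [[0,0,-0.4],0,0.8]
    - [[0,0,-0.4],0,0.8]
    - [[0,0,-0.4],0,0.8]
    - [[0,0,-0.4],0,0.8]
    - [[0,0,-0.4],0,0.8]
    - [[0,0,-0.4],0,0.8]
    - [[0,0,-0.4],0,0.8]
    - [[0,0,-0.3],0,0.8]
    - [[0,0,0],0,0.8]
    - [[0,0,0],0,0.8]
    - [[0,0,0],0,0.8]
    - [[0,0,0],0,0.8]

```text
t: 22.58
ee_pos: [501.3, 46.1, 240.3]
orientation: [0.398, -3.115, -0.0]
ft_force: [0.3, -0.4, -1.9]
width: 35.1
grasp_force: 29.9
```

```bash
cat > ringv.py <<'E'
from h import *
def ring_view(z):
    d=cam('wrist');c=cams.cut_out('wrist','ring');o=ctrl.get_obs();M=R.from_rotvec(o['orientation']).as_matrix()
    print([(np.round(b['rect'],1).tolist(),round(b['p'],2)) for b in c])
    m=c[0]['pixels'];rows=np.where(m.any(1))[0]
    for r in range(rows.min(),rows.max()+1,6):
        w=np.where(m[r])[0];L=at_z(d,[(w.min()-.5,r),(w.max()+.5,r)],z);q=(L-o['ee_pos'])@M
        print(r,q[:,:2].round(1).tolist())
    return d,c
E
python3 - <<'E'
from ringv import *
o=ctrl.get_obs();to(o['ee_pos'],104.5)
ring_view(o['ee_pos'][2]-131+18.5)
f=cam('scene')
for t in('ring','pliers','ring_nest'): print(t,[(np.round(b['rect'],1).tolist(),round(b['p'],2)) for b in cams.boxes_of('scene',t)])
M=R.from_rotvec(o['orientation']).as_matrix()
print(proj(f,[o['ee_pos']+M@[28.5,0,0]+[0,0,18.5-131]]))
E
```

```text
tcp [501.3  46.1 240.3] tooly deg 104.55 tilt [-1.3e-03 -1.0e-04 -1.0e+00] shift [0. 0. 0.] w 35.1 gf 29.9 ft [ 0.3 -0.4 -1.9] t 22.58 q6 [ 0.07  0.22  1.88  0.    1.04 -1.76]
turn units 0.01
[([321.4, 172.9, 69.5, 82.8], 0.82), ([318.6, 254.4, 86.1, 133.6], 0.32)]
131 [[51.1, -6.1], [51.1, 7.2]]
137 [[46.5, -17.1], [46.5, 16.6]]
143 [[41.8, -22.7], [41.8, 22.2]]
149 [[37.0, -25.2], [37.0, 24.7]]
155 [[32.2, -27.7], [32.2, 28.0]]
161 [[27.4, -28.6], [27.4, 29.0]]
167 [[22.5, -28.8], [22.5, 28.3]]
173 [[17.6, -27.3], [17.6, 27.6]]
179 [[12.6, -25.0], [12.6, 25.3]]
185 [[7.6, -25.9], [7.6, 25.5]]
191 [[2.5, -26.1], [2.5, 25.6]]
197 [[-2.6, -26.2], [-2.6, 24.9]]
203 [[-7.8, -26.3], [-7.8, 25.0]]
209 [[-13.0, -26.5], [-13.0, 25.1]]
ring []
pliers [([315.6, 155.5, 18.2, 49.4], 0.73)]
ring_nest [([344.4, 190.1, 26.2, 23.7], 0.87), ([280.3, 169.6, 26.8, 24.3], 0.76), ([304.9, 197.8, 30.0, 24.3], 0.59)]
[[306.63653873 170.66710574]]
```

```bash
cat >> ringv.py <<'E'
def hole(d,c,zs):
    """inscribed circle of the ring's hole, in tool xy, at ring mid height zs (world)"""
    o=ctrl.get_obs();M=R.from_rotvec(o['orientation']).as_matrix()
    xs=np.arange(-15,60,.25);ys=np.arange(-40,40,.25);X,Y=np.meshgrid(xs,ys)
    P=np.c_[X.ravel(),Y.ravel(),np.full(X.size,o['ee_pos'][2]-zs)]@M.T+o['ee_pos'];P[:,2]=zs
    p=proj(d,P).astype(np.float32).reshape(*X.shape,2)
    m=cv2.remap(c[0]['pixels'].astype(np.float32),p[...,0].copy(),p[...,1].copy(),cv2.INTER_LINEAR)>.5
    dt=cv2.distanceTransform((~m).astype(np.uint8),cv2.DIST_L2,5)
    dt[(np.hypot(X-25,Y)>12)]=0
    r=dt.max();i=dt>r-.15;return X[i].mean().round(2),Y[i].mean().round(2),(r/4).round(2)
E
python3 - <<'E'
from ringv import *
d,c=ring_view(128)
for z in(124,128,131): print(z,hole(d,c,z))
E
```

```text
[([321.8, 170.4, 72.4, 79.2], 0.75)]
131 [[51.1, -5.3], [51.1, 6.4]]
137 [[46.5, -16.4], [46.5, 16.6]]
143 [[41.8, -22.7], [41.8, 21.5]]
149 [[37.0, -25.2], [37.0, 24.7]]
155 [[32.2, -27.7], [32.2, 28.0]]
161 [[27.4, -28.7], [27.4, 29.0]]
167 [[22.5, -28.0], [22.5, 28.3]]
173 [[17.6, -27.3], [17.6, 27.6]]
179 [[12.6, -25.0], [12.6, 25.3]]
185 [[7.6, -25.1], [7.6, 24.6]]
191 [[2.5, -26.1], [2.5, 25.6]]
197 [[-2.6, -26.2], [-2.6, 24.9]]
203 [[-7.8, -26.3], [-7.8, 24.2]]
209 [[-13.1, -26.5], [-13.0, 24.3]]
124 (np.float64(23.75), np.float64(0.5), np.float32(22.03))
128 (np.float64(24.5), np.float64(0.5), np.float32(21.68))
131 (np.float64(25.0), np.float64(0.5), np.float32(21.48))
```

Call:
move_arm:
  steps:
    - [[0,0,0],0,0.8]
    - [[-0.35,-0.35,0],0,0.8]
    - [[-0.5,-0.5,0],0,0.8]
    - [[-0.5,-0.5,0],0,0.8]
    - [[-0.5,-0.5,0],0,0.8]
    - [[-0.5,-0.5,0],0,0.8]
    - [[-0.5,-0.5,0],0,0.8]
    - [[-0.5,-0.5,0],0,0.8]
    - [[-0.5,-0.5,0],0,0.8]
    - [[-0.5,-0.5,0],0,0.8]
    - [[-0.4,-0.4,0],0,0.8]
    - [[-0.2,-0.3,0],0,0.8]
    - [[0,0,0],0,0.8]
    - [[0,0,0],0,0.8]
    - [[0,0,0],0,0.8]

```text
t: 24.23
ee_pos: [652.6, -44.8, 240.7]
orientation: [0.398, -3.115, -0.0]
ft_force: [-0.1, -0.1, -1.9]
width: 35.3
grasp_force: 29.9
```

Run:
```python
from ringv import *
o=ctrl.get_obs();to([668.1,-54.2,240.3],104.5)
```

```text
tcp [652.6 -44.8 240.7] tooly deg 104.55 tilt [-9.e-04  2.e-04 -1.e+00] shift [-0.51 -0.52  0.01] w 35.3 gf 29.9 ft [-0.1 -0.1 -1.9] t 24.23 q6 [-0.09  0.45  1.55  0.    1.15 -1.91]
turn units 0.01
```

Call:
move_arm:
  steps:
    - [[-0.3,-0.33,0],0,0.8]
    - [[-0.19,-0.2,0],0,0.8]
    - [[0,0,0],0,0.8]
    - [[0,0,0],0,0.8]

```text
t: 24.57
ee_pos: [668.7, -54.9, 241.0]
orientation: [-0.398, 3.116, -0.0]
ft_force: [-0.6, 0.1, -2.6]
width: 35.5
grasp_force: 29.9
```

Run:
```python
from ringv import *
import pickle
to([668.1,-54.2,240.3],104.5)
V={'w2':pickle.load(open('w2.pkl','rb')),'s':pickle.load(open('s.pkl','rb'))[0],'m':pickle.load(open('m.pkl','rb'))[0]}
a=np.linspace(0,2*np.pi,180,endpoint=False);C=np.c_[np.cos(a),np.sin(a)]
def score(d,xy,items=((15,97),(20,91))):
    s=0
    for r,z in items:
        g=cv2.GaussianBlur(cv2.cvtColor(d['image'],cv2.COLOR_RGB2GRAY).astype(np.float32),(0,0),.7)
        f=lambda rr:cv2.remap(g,*[q.astype(np.float32)[:,None] for q in proj(d,np.c_[xy+C*rr,np.full(180,z)]).T],cv2.INTER_LINEAR)
        s+=np.minimum(np.abs(f(r+.6)-f(r-.6)),25).mean()
    return s
gx=np.arange(638,650.1,.5);gy=np.arange(-66,-54.9,.5)
T=0
for k,d in V.items():
    for nm,it in (('top',((15,97),)),('cone',((20,91),)),('flange',((32,46),))):
        S=np.array([[score(d,np.array([x,y]),it) for y in gy] for x in gx]);i=np.unravel_index(S.argmax(),S.shape);print(k,nm,gx[i[0]],gy[i[1]],S.max().round(1),np.median(S).round(1))
        if nm!='cone': T=T+S/S.max()
i=np.unravel_index(T.argmax(),T.shape);print('all',gx[i[0]],gy[i[1]])
```

```text
tcp [668.7 -54.9 241. ] tooly deg 104.54 tilt [ 2.e-04 -0.e+00 -1.e+00] shift [0.02 0.03 0.03] w 35.5 gf 29.9 ft [-0.6  0.1 -2.6] t 24.57 q6 [-0.1   0.47  1.51  0.    1.16 -1.92]
turn units 0.01
w2 top 644.5 -60.0 15.7 8.4
w2 cone 643.0 -60.5 18.9 8.2
w2 flange 642.0 -61.0 9.3 4.7
s top 643.5 -61.5 21.7 7.5
s cone 643.5 -60.5 17.4 8.1
s flange 641.5 -63.5 12.8 5.5
m top 643.5 -60.0 24.0 9.4
m cone 644.0 -60.0 18.9 10.2
m flange 650.0 -66.0 14.3 8.5
all 644.0 -60.0
```

Call:
move_arm:
  steps:
    - [[0.02,0.01,0.3],0,0.8]
    - [[0,0,0.3],0,0.8]
    - [[0,0,0.2],0,0.8]
    - [[0,0,0.2],0,0.8]
    - [[0,0,0],0,0.8]
    - [[0,0,0],0,0.8]
    - [[0,0,0],0,0.8]

```text
t: 25.15
ee_pos: [668.0, -54.5, 216.0]
orientation: [-0.398, 3.116, -0.0]
ft_force: [0.9, -0.4, -1.8]
width: 35.2
grasp_force: 29.9
```

```bash
cat > cmp.py <<'E'
from ringv import *
P=[]
d=cam('wrist');c=cams.cut_out('wrist','ring')
for _ in range(3): P.append(ctrl.get_obs()['ee_pos']);cam('wrist')
o=ctrl.get_obs();M=R.from_rotvec(o['orientation']).as_matrix();print('tcp',np.mean(P,0).round(2),[(np.round(b['rect'],1).tolist(),round(b['p'],2)) for b in c])
zr=o['ee_pos'][2]-112.5
hx,hy,hr=hole(d,c,zr);print('ring z',zr,'hole tool',hx,hy,hr,'world',((M@[hx,hy,0])+o['ee_pos'])[:2].round(1))
g=cv2.GaussianBlur(cv2.cvtColor(d['image'],cv2.COLOR_RGB2GRAY).astype(np.float32),(0,0),.7)
a=np.linspace(0,2*np.pi,180,endpoint=False);C=np.c_[np.cos(a),np.sin(a)]
def sc(xy,r,z):
    f=lambda rr:cv2.remap(g,*[q.astype(np.float32)[:,None] for q in proj(d,np.c_[xy+C*rr,np.full(180,z)]).T],cv2.INTER_LINEAR)
    return np.minimum(np.abs(f(r+.6)-f(r-.6)),25).mean()
gx=np.arange(638,650.1,.25);gy=np.arange(-66,-54.9,.25)
for r,z in((15,97),(20,91)):
    S=np.array([[sc(np.array([x,y]),r,z) for y in gy] for x in gx]);i=np.unravel_index(S.argmax(),S.shape);print('shaft',r,gx[i[0]],gy[i[1]],S.max().round(1),np.median(S).round(1))
E
python3 cmp.py
```

```text
tcp [668.09 -54.58 216.3 ] [([319.6, 170.8, 75.1, 83.4], 0.74)]
ring z 103.76839574778742 hole tool 24.75 0.0 21.32 world [644.1 -60.8]
shaft 15 643.5 -60.75 25.0 10.6
shaft 20 638.75 -61.75 19.4 13.0
```

Call:
move_arm:
  steps:
    - [[0.015,0,0.15],0,0.8]
    - [[0,0,0.15],0,0.8]
    - [[0,0,0.15],0,0.8]
    - [[0,0,0.1],0,0.8]
    - [[0,0,0],0,0.8]
    - [[0,0,0],0,0.8]

```text
t: 25.9
ee_pos: [667.3, -54.6, 201.8]
orientation: [0.398, -3.116, -0.0]
ft_force: [-0.3, -0.3, -1.5]
width: 35.4
grasp_force: 29.9
```

Call:
move_arm:
  steps:
    - [[0,0,0.1],0,0.8]
    - [[0,0,0.1],0,0.8]
    - [[0,0,0.1],0,0.8]
    - [[0,0,0.1],0,0.8]
    - [[0,0,0.1],0,0.8]
    - [[0,0,0],0,0.8]
    - [[0,0,0],0,0.8]
    - [[0,0,0],0,0.8]

```text
t: 26.57
ee_pos: [667.6, -54.7, 189.7]
orientation: [-0.398, 3.116, -0.0]
ft_force: [-0.7, -0.1, -2.3]
width: 35.1
grasp_force: 29.9
```

```bash
python3 cmp.py
python3 - <<'E'
from ringv import *
to([667.7,-54.6,188.5],104.5)
f=cam('scene')
print([(np.round(b['rect'],1).tolist(),round(b['p'],2)) for b in cams.boxes_of('scene','ring')])
for z in(68,76,84):
    o=ctrl.get_obs();M=R.from_rotvec(o['orientation']).as_matrix();a=np.linspace(0,6.28,60)
    p=proj(f,[[643.7+27*np.cos(t),-60.6+27*np.sin(t),z] for t in a]);print(z,((p.max(0)+p.min(0))/2).round(1),(p.max(0)-p.min(0)).round(1))
E
```

```text
tcp [667.6  -54.67 189.85] [([321.5, 172.6, 72.6, 80.6], 0.6)]
ring z 77.32790766325343 hole tool 24.38 0.75 21.37 world [643.8 -60.1]
shaft 15 643.25 -60.25 23.9 10.7
shaft 20 639.0 -61.5 20.1 12.5
tcp [667.6 -54.7 189.8] tooly deg 104.55 tilt [ 3.e-04 -0.e+00 -1.e+00] shift [-0.01  0.    0.05] w 35.2 gf 29.9 ft [ 0.2  0.3 -0.4] t 26.82 q6 [-0.1   0.52  1.55 -0.    1.07 -1.92]
turn units 0.01
[]
68 [305.3 251.8] [22.9 20.2]
76 [305.3 250.2] [23.  20.3]
84 [305.2 248.5] [23.2 20.4]
```

Call:
move_arm:
  steps:
    - [[0,0,-0.2],0,0.8]
    - [[0,0,-0.3],0,0.8]
    - [[0,0,-0.4],0,0.8]
    - [[0,0,-0.5],0,0.8]
    - [[0,0,-0.5],0,0.8]
    - [[0,0,-0.5],0,0.8]
    - [[0,0,-0.4],0,0.8]
    - [[0,0,-0.2],0,0.8]
    - [[0,0.5,0],0,0.8]
    - [[0,0.5,0],0,0.8]
    - [[0,0.4,0],0,0.8]
    - [[0,0,0],0.5,0.8]
    - [[0,0,0],1,0.8]
    - [[0,0,0],1,0.8]
    - [[0,0,0],1,0.8]
    - [[0,0,0],1,0.8]
    - [[0,0,0],1,0.8]
    - [[0,0,0],1,0.8]
    - [[0,0,0],1,0.8]
    - [[0,0,0],1,0.8]

```text
t: 28.58
ee_pos: [657.8, -19.4, 263.6]
orientation: [-0.763, -3.045, 0.0]
ft_force: [0.7, -0.3, -1.9]
width: 35.2
grasp_force: 29.9
```

Call:
move_arm:
  steps:
    - [[0,0,0],1,0.8]
    - [[0,0,0],1,0.8]
    - [[0,0,0],1,0.8]
    - [[0,0,0],1,0.8]
    - [[0,0,0],1,0.8]
    - [[0,0,0],1,0.8]
    - [[0,0,0],1,0.8]
    - [[0,0,0],1,0.8]
    - [[0,0,0],1,0.8]
    - [[0,0,0],1,0.8]
    - [[0,0,0],1,0.8]
    - [[0,0,0],0.5,0.8]
    - [[0,0,0],0,0.8]
    - [[0,0,0],0,0.8]

```text
t: 29.75
ee_pos: [658.1, -19.7, 263.9]
orientation: [-2.128, -2.31, 0.001]
ft_force: [-0.4, -0.5, -2.1]
width: 35.0
grasp_force: 29.9
```

Run:
```python
from ringv import *
import pickle
o=ctrl.get_obs();to(o['ee_pos'],4.5);M=R.from_rotvec(o['orientation']).as_matrix()
f=cam('scene');cut=cams.cut_out('scene','ring');print([(np.round(b['rect'],1).tolist(),round(b['p'],2)) for b in cut])
pickle.dump((f,cut,o),open('t.pkl','wb'))
P=lambda x,y,z:o['ee_pos']+M@np.array([x,y,112.5-z])
for n,q in(('center',P(25,0,0)),('back',P(50,0,0)),('tip',P(0,0,0)),('back tilt.15',P(50,0,5.5))):print(n,proj(f,[q])[0].round(1))
im=f['image'].astype(int);u,v=np.round(proj(f,[P(25,0,0)])[0]).astype(int)
s=(255*(im.max(2)-im.min(2))/np.maximum(im.max(2),1)).astype(int);g=im.mean(2).astype(int)
print('sat, org',u-22,v-18)
for r in range(v-18,v+18): print(r,' '.join('%3d'%a if a<90 else '  .' for a in s[r,u-22:u+22]))
```

```text
tcp [658.1 -19.7 263.9] tooly deg 4.7 tilt [-1.6e-03  1.0e-04 -1.0e+00] shift [0. 0. 0.] w 35.0 gf 29.9 ft [-0.4 -0.5 -2.1] t 29.75 q6 [-0.05  0.43  1.51  0.    1.2  -0.13]
turn units 0.04
[([328.6, 228.6, 33.3, 29.3], 0.56)]
center [333.3 225. ]
back [342.3 219.7]
tip [324.2 230.4]
back tilt.15 [342.5 218.4]
sat, org 311 207
207   .   .   .   .   .   .   .   .   .  66  15   0  14  30  17   .   .   .   .   .   .   .   .   .   .   .   .   .   .   .   .   .   .   .   .   .   .   .   .   .   .   .   .   .
208   .   .   .   .   .   .   .   .   .  85  15  15  12  12  34   .   .   .   .   .   .   .   .   .   .   .   .   .   .   .   .   .   .   .   .   .   .   .   .   .   .   .   .   .
209   .   .   .   .   .   .   .   .   .  46  12  38  12  12   0   .   .   .   .   .   .   .   .   .   .   .   .   .   .   .   .   .   .   .   .   .   .   .   .   .   .   .   .   .
210   .   .   .   .   .   .   .   .  81  11  13   0  38  26  26   .   .   .   .   .   .   .   .   .   .   .   .   .   .   .   .   .   .   .   .   .   .   .   .   .   .   .   .   .
211   .   .   .   .   .   .   .   .  63   0  12  24 
[... 5007 characters left out ...]
   .   .   .   .   .   .   .   .   .  86   .  65  33  33  40  67   .   .   .   .   .   .   .   .   .   .   .   .   .   .   .   .   .   .   .   .   .   .   .   .
240  35  43  63   .   .   .   .   .   .   .   .   .   .  51  43  32  37  49  77   .   .   .   .   .   .   .   .   .   .   .   .   .   .   .   .   .   .   .   .   .   .   .   .   .
241  38  45  45  65   .   .   .   .   .   .   .   .   .  85  39  48  74   .   .   .   .   .   .   .   .   .   .   .   .   .   .   .   .   .   .   .   .   .   .   .   .   .   .   .
242  38  42  39  47  86   .   .   .   .   .   .   .   .   .   .   .   .   .   .   .   .   .   .   .   .   .   .   .   .   .   .   .   .   .   .   .   .   .   .   .   .   .   .   .
```

```bash
cat > tilt.py <<'E'
from ringv import *
import pickle
from scipy.optimize import least_squares
from scipy.spatial import cKDTree
f,cut,o=pickle.load(open('t.pkl','rb'));M=R.from_rotvec(o['orientation']).as_matrix()
im=f['image'].astype(float);s=255*(im.max(2)-im.min(2))/np.maximum(im.max(2),1)
reg=[(213,223,330,345),(223,236,331,346),(224,228,313,318),(236,242,324,333)]
Q=[];W=[]
for a,b,c,d in reg:
    for r in range(a,b):
        for k in range(c,d):
            if s[r,k]<88: Q.append((k,r));W.append((100-s[r,k])/60)
# back segment: darker / greyer column 341-346 check
Q=np.array(Q,float);W=np.minimum(np.array(W),1);print(len(Q))
def ringpts(sp=.19):
    t=np.radians(np.arange(18,181,3));h=np.c_[22.3*np.cos(t),22.3*np.sin(t)]
    e=np.array([[x,15.5-0.0*(x-20)] for x in np.arange(21,37,1.)])   # ear bar
    up=np.r_[h,e];c,q=np.cos(sp),np.sin(sp);p=np.array([-24,0.])
    up=(up-p)@np.array([[c,q],[-q,c]])+p
    return np.r_[up,up*[1,-1]]
P0=ringpts()
def pts(th,ph,cx):
    x=cx-P0[:,0];y=P0[:,1]           # tool coords: ring +x is tool -x
    z=(x)*th+y*ph                     # up; th>0: back raised relative to tips
    L=np.c_[x,y,112.5-z]@M.T+o['ee_pos'];return proj(f,L)
def res(p,th=None):
    t=p[3] if th is None else th
    m=pts(t,p[2],25)+p[:2];d,_=cKDTree(m).query(Q);return d*np.sqrt(W)
for th in(-.3,-.2,-.1,-.05,0,.05,.1,.15,.2,.3):
    b=min((least_squares(lambda p:res(p,th),[u,v,0]) for u in(-2,0,2) for v in(-2,0,2)),key=lambda r:r.cost)
    print(th,round(2*b.cost/len(Q),3),b.x.round(2))
E
python3 tilt.py
```

```text
108
-0.3 3.29 [-0.53 -1.2   0.06]
-0.2 2.41 [-0.77 -0.82  0.09]
-0.1 1.731 [-1.08 -0.41  0.12]
-0.05 1.47 [-1.22 -0.2   0.13]
0 1.257 [-1.39  0.02  0.15]
0.05 1.084 [-1.62  0.38  0.14]
0.1 0.953 [-1.71  0.59  0.15]
0.15 0.861 [-1.89  0.91  0.16]
0.2 0.804 [-2.18  1.18  0.17]
0.3 0.8 [-2.64  1.85  0.18]
```

```bash
cat > tilt2.py <<'E'
from ringv import *
import pickle
from scipy.optimize import least_squares
f,cut,o=pickle.load(open('t.pkl','rb'));M=R.from_rotvec(o['orientation']).as_matrix()
im=f['image'].astype(np.float32)
# reference wood colour = local median; metal-likeness by saturation
s=(im.max(2)-im.min(2))/np.maximum(im.max(2),1);x0,y0,x1,y1=329,208,350,240
K=8
def poly(ri,ro,sp):
    t=np.radians(np.arange(20,181,4));p=np.array([-24,0.]);c,q=np.cos(sp),np.sin(sp);Rm=np.array([[c,q],[-q,c]])
    g=lambda r:(np.c_[r*np.cos(t),r*np.sin(t)]-p)@Rm+p
    return g(ro),g(ri)
def render(th,ph,dx,dy,ri=19.3,ro=25,sp=.19):
    W=np.zeros(((y1-y0)*K,(x1-x0)*K),np.uint8);O,I=poly(ri,ro,sp)
    for sg in(1,-1):
        for k in range(len(O)-1):
            q=np.r_[O[k:k+2],I[k:k+2]]*[1,sg];q=np.r_[np.c_[q,np.full(4,2.5)],np.c_[q,np.full(4,-2.5)]]
            x=25-q[:,0];y=q[:,1];z=q[:,2]+x*th+y*ph
            u=proj(f,np.c_[x,y,112.5-z]@M.T+o['ee_pos'])+[dx,dy]
            cv2.fillConvexPoly(W,cv2.convexHull(((u-[x0,y0]+.5)*K).astype(np.int32)),1)
    return cv2.resize(W.astype(np.float32),(x1-x0,y1-y0),interpolation=cv2.INTER_AREA)
D=s[y0:y1,x0:x1];Z=np.ones_like(D,bool);Z[26:,:3]=0;Z[:,:1]=0
def cost(m):
    a,b=m[Z],D[Z];A=np.c_[a,np.ones_like(a)];r=b-A@np.linalg.lstsq(A,b,rcond=None)[0];return (r**2).mean()/b.var()
from scipy.optimize import minimize
for th in(-.2,-.1,0,.1,.2,.3):
    L=[]
    for ph in (None,0):
        g=(lambda v:cost(render(th,v[2]/10,*v[:2]))) if ph is None else (lambda v:cost(render(th,0,*v[:2])))
        L.append(min((minimize(g,[u,w,0],method='Nelder-Mead',options=dict(initial_simplex=np.array([[u,w,0],[u+1.5,w,0],[u,w+1.5,0],[u,w,1]]),maxiter=120)) for u in(-1.5,1) for w in(-1,1.5)),key=lambda r:r.fun))
    print(th,[(round(r.fun,3),r.x.round(2).tolist()) for r in L])
E
python3 tilt2.py
```

```text
-0.2 [(np.float64(0.432), [0.25, -1.58, -1.14]), (np.float64(0.48), [0.41, -1.76, -0.88])]
-0.1 [(np.float64(0.376), [0.04, -0.87, -0.65]), (np.float64(0.402), [0.12, -0.93, 0.46])]
0 [(np.float64(0.341), [-0.18, -0.11, -0.32]), (np.float64(0.344), [-0.22, -0.21, 0.26])]
0.1 [(np.float64(0.313), [-0.77, 0.58, 0.17]), (np.float64(0.314), [-0.76, 0.55, 0.4])]
0.2 [(np.float64(0.306), [-1.02, 1.28, 0.61]), (np.float64(0.328), [-1.0, 1.34, 0.37])]
0.3 [(np.float64(0.318), [-1.22, 2.16, 1.12]), (np.float64(0.364), [-1.36, 2.22, -0.59])]
```

Run:
```python
from ringv import *
import pickle
fs=[pickle.load(open('s.pkl','rb'))[2],pickle.load(open('m.pkl','rb'))[2],pickle.load(open('t.pkl','rb'))[0]]
a=np.linspace(0,2*np.pi,180,endpoint=False);C=np.c_[np.cos(a),np.sin(a)]
for f in fs:
    g=cv2.GaussianBlur(cv2.cvtColor(f['image'],cv2.COLOR_RGB2GRAY).astype(np.float32),(0,0),.6)
    for items in (((15,97),),((15,97),(20,91)),):
        best=[]
        for du in np.arange(-4,4.1,.25):
            for dv in np.arange(-4,4.1,.25):
                s=0
                for r,z in items:
                    h=lambda rr:cv2.remap(g,*[(q+k).astype(np.float32)[:,None] for q,k in zip(proj(f,np.c_[np.array([643.7,-60.4])+C*rr,np.full(180,z)]).T,(du,dv))],cv2.INTER_LINEAR)
                    s+=np.minimum(np.abs(h(r+1.2)-h(r-1.2)),30).mean()
                best.append((s,du,dv))
        best.sort(reverse=True);print([(round(float(b[0]),1),b[1],b[2]) for b in best[:3]])
```

```text
[(16.0, np.float64(-0.5), np.float64(0.5)), (15.9, np.float64(-0.75), np.float64(0.5)), (15.8, np.float64(-0.5), np.float64(0.75))]
[(30.7, np.float64(-0.5), np.float64(0.5)), (30.4, np.float64(-0.5), np.float64(0.75)), (30.4, np.float64(-0.75), np.float64(0.5))]
[(16.4, np.float64(-0.5), np.float64(0.5)), (16.3, np.float64(-0.5), np.float64(0.75)), (16.3, np.float64(-0.75), np.float64(0.5))]
[(28.8, np.float64(-0.5), np.float64(0.5)), (28.6, np.float64(-0.5), np.float64(0.25)), (28.4, np.float64(-0.75), np.float64(0.25))]
[(9.8, np.float64(2.0), np.float64(0.5)), (9.7, np.float64(2.25), np.float64(0.5)), (9.7, np.float64(2.0), np.float64(0.25))]
[(16.8, np.float64(1.75), np.float64(0.5)), (16.8, np.float64(1.75), np.float64(0.25)), (16.6, np.float64(1.5), np.float64(0.0))]
```

```bash
cat > tilt3.py <<'E'
import re
src=open('tilt2.py').read().split('from scipy.optimize import minimize')[0]
src=src.replace('def render(th,ph,dx,dy,','def render(th,ph,dx,dy,z0=0,cx=25,').replace('x=25-q[:,0]','x=cx-q[:,0]').replace('+x*th','+z0+x*th')
exec(src)
from scipy.optimize import minimize
for ri,ro,sp in((19.3,25,.19),(19.3,25.5,.18),(20,25,.19)):
    for th in(-.1,-.05,0,.05,.1,.15,.2,.25):
        r=minimize(lambda v:cost(render(th,0,-.55,.5,v[0],25+v[1],ri,ro,sp)),[0,0],method='Nelder-Mead',options=dict(initial_simplex=[[0,0],[2,0],[0,1]],maxiter=60))
        print(ri,ro,sp,th,round(r.fun,3),'z0',r.x[0].round(2),'cx',(25+r.x[1]).round(2),'centre dz',(r.x[0]+25*th).round(2))
E
python3 tilt3.py
```

```text
19.3 25 0.19 -0.1 0.403 z0 4.99 cx 26.47 centre dz 2.49
19.3 25 0.19 -0.05 0.369 z0 3.05 cx 26.44 centre dz 1.8
19.3 25 0.19 0 0.345 z0 2.21 cx 25.77 centre dz 2.21
19.3 25 0.19 0.05 0.326 z0 0.69 cx 25.55 centre dz 1.94
19.3 25 0.19 0.1 0.313 z0 0.4 cx 24.41 centre dz 2.9
19.3 25 0.19 0.15 0.315 z0 -0.75 cx 23.97 centre dz 3.0
19.3 25 0.19 0.2 0.327 z0 -2.72 cx 23.97 centre dz 2.28
19.3 25 0.19 0.25 0.34 z0 -3.78 cx 23.58 centre dz 2.47
19.3 25.5 0.18 -0.1 0.404 z0 5.31 cx 26.15 centre dz 2.81
19.3 25.5 0.18 -0.05 0.376 z0 4.23 cx 25.38 centre dz 2.98
19.3 25.5 0.18 0 0.355 z0 2.96 cx 25.3 centre dz 2.96
19.3 25.5 0.18 0.05 0.337 z0 1.68 cx 24.54 centre dz 2.93
19.3 25.5 0.18 0.1 0.328 z0 0.81 cx 23.99 centre dz 3.31
19.3 25.5 0.18 0.15 0.337 z0 -1.08 cx 23.95 centre dz 2.67
19.3 25.5 0.18 0.2 0.347 z0 -2.33 cx 23.64 centre dz 2.67
19.3 25.5 0.18 0.25 0.361 z0 -4.01 cx 23.54 centre dz 2.24
20 25 0.19 -0.1 0.369 z0 5.09 cx 26.09 centre dz 2.59
20 25 0.19 -0.05 0.333 z0 4.03 cx 25.41 centre dz 2.78
20 25 0.19 0 0.311 z0 2.62 cx 24.96 centre dz 2.62
20 25 0.19 0.05 0.293 z0 1.82 cx 24.46 centre dz 3.07
20 25 0.19 0.1 0.291 z0 0.62 cx 24.08 centre dz 3.12
20 25 0.19 0.15 0.301 z0 -1.03 cx 23.97 centre dz 2.72
20 25 0.19 0.2 0.322 z0 -2.56 cx 23.68 centre dz 2.44
20 25 0.19 0.25 0.344 z0 -3.62 cx 23.18 centre dz 2.63
```

Call:
move_arm:
  steps:
    - [[0,0,0],-0.5,0.8]
    - [[0,0,0],-1,0.8]
    - [[0,0,0],-1,0.8]
    - [[0,0,0],-1,0.8]
    - [[0,0,0],-1,0.8]
    - [[0,0,0],-1,0.8]
    - [[0,0,0],-1,0.8]
    - [[0,0,0],-1,0.8]
    - [[0,0,0],-1,0.8]
    - [[0,0,0],-1,0.8]
    - [[0,0,0],-1,0.8]
    - [[0,0,0],-1,0.8]
    - [[0,0,0],-1,0.8]
    - [[0,0,0],-1,0.8]
    - [[0,0,0],-1,0.8]
    - [[0,0,0],-1,0.8]
    - [[0,0,0],-1,0.8]
    - [[0,0,0],-1,0.8]
    - [[0,0,0],-1,0.8]
    - [[0,0,0],-1,0.8]

```text
t: 31.52
ee_pos: [658.6, -20.6, 264.5]
orientation: [0.338, -3.123, -0.0]
ft_force: [-0.0, 0.8, -1.5]
width: 35.3
grasp_force: 29.9
```

Call:
move_arm:
  steps:
    - [[0,0,0],-0.5,0.8]
    - [[0.3,0.23,0],0,0.8]
    - [[0.5,0.38,0],0,0.8]
    - [[0.5,0.38,0],0,0.8]
    - [[0.5,0.38,0],0,0.8]
    - [[0.5,0.38,0],0,0.8]
    - [[0.5,0.38,0],0,0.8]
    - [[0.5,0.38,0],0,0.8]
    - [[0.5,0.38,0],0,0.8]
    - [[0.5,0.38,0],0,0.8]
    - [[0.5,0.38,0],0,0.8]
    - [[0.4,0.3,0],0,0.8]
    - [[0.2,0.17,0],0,0.8]
    - [[0,0,0],0,0.8]
    - [[0,0,0],0,0.8]
    - [[0,0,0],0,0.8]

```text
t: 32.85
ee_pos: [502.9, 44.9, 264.9]
orientation: [-0.398, 3.115, -0.0]
ft_force: [-0.6, 1.0, -2.0]
width: 35.2
grasp_force: 29.9
```

Run:
```python
from ringv import *
for _ in range(3): to([501.6,46.2,131],104.55);cam('top')
```

```text
tcp [502.9  44.9 264.9] tooly deg 104.55 tilt [ 0.001 -0.    -1.   ] shift [0.04 0.06 5.36] w 35.2 gf 29.9 ft [-0.6  1.  -2. ] t 32.85 q6 [ 0.07  0.19  1.85 -0.    1.1  -1.76]
turn units -0.0
tcp [502.9  44.8 264.8] tooly deg 104.53 tilt [ 7.e-04 -0.e+00 -1.e+00] shift [0.04 0.07 5.35] w 35.5 gf 29.9 ft [ 0.2 -0.6 -1.4] t 32.9 q6 [ 0.07  0.19  1.85 -0.    1.1  -1.76]
turn units -0.0
tcp [502.8  44.8 264.7] tooly deg 104.53 tilt [ 4.e-04 -1.e-04 -1.e+00] shift [0.04 0.07 5.35] w 35.1 gf 29.9 ft [-0.3 -0.6 -1.5] t 32.95 q6 [ 0.07  0.19  1.85 -0.    1.1  -1.76]
turn units -0.0
```

Call:
move_arm:
  steps:
    - [[0.04,0.06,0.5],0,0.8]
    - [[0,0,0.6],0,0.8]
    - [[0,0,0.6],0,0.8]
    - [[0,0,0.6],0,0.8]
    - [[0,0,0.6],0,0.8]
    - [[0,0,0.6],0,0.8]
    - [[0,0,0.6],0,0.8]
    - [[0,0,0.5],0,0.8]
    - [[0,0,0.3],0,0.8]
    - [[0,0,0.2],0,0.8]
    - [[0,0,0.2],0,0.8]
    - [[0,0,0],0,0.8]
    - [[0,0,0],0,0.8]

```text
t: 34.08
ee_pos: [501.1, 46.2, 132.4]
orientation: [-0.398, 3.116, -0.0]
ft_force: [-0.6, 0.9, -2.4]
width: 35.4
grasp_force: 29.9
```

Call:
move_arm:
  steps:
    - [[0,0,0],0,0.58]
    - [[0,0,0],0,0.54]
    - [[0,0,0],0,0.5]
    - [[0,0,0],0,0.46]
    - [[0,0,0],0,0.42]
    - [[0,0,0],0,0.38]
    - [[0,0,0],0,0.34]
    - [[0,0,0],0,0.31]
    - [[0,0,0],0,0.285]
    - [[0,0,0],0,0.285]
    - [[0,0,0],0,0.285]

```text
t: 35.0
ee_pos: [500.8, 46.2, 132.1]
orientation: [0.398, -3.116, -0.0]
ft_force: [0.5, 0.1, -1.3]
width: 62.6
grasp_force: 3.9
```

Run:
```python
from ringv import *
to([501.6,46.2,131],104.55)
d,c=ring_view(19)
```

```text
tcp [500.8  46.2 132.1] tooly deg 104.55 tilt [-1.e-04  0.e+00 -1.e+00] shift [-0.03 -0.01  0.05] w 62.6 gf 3.9 ft [ 0.5  0.1 -1.3] t 35.0 q6 [ 0.07  0.38  1.96  0.    0.8  -1.76]
turn units 0.0
[([322.2, 169.5, 59.0, 88.0], 0.6), ([322.1, 252.8, 162.8, 123.1], 0.31)]
127 [[54.1, -6.1], [54.1, 6.4]]
133 [[49.5, -12.4], [49.5, 13.5]]
139 [[44.8, -17.2], [44.8, 17.5]]
145 [[40.1, -20.4], [40.1, 22.3]]
151 [[35.3, -22.1], [35.3, 24.0]]
157 [[30.5, -23.8], [30.5, 24.9]]
163 [[25.6, -23.9], [25.6, 25.0]]
169 [[20.7, -23.2], [20.7, 24.4]]
175 [[15.7, -20.9], [15.7, 22.0]]
181 [[10.7, -16.9], [10.7, 18.1]]
187 [[5.7, -17.8], [5.7, 17.3]]
193 [[0.6, -17.1], [0.6, 16.6]]
199 [[-4.6, -17.2], [-4.6, 15.9]]
205 [[-9.8, -15.6], [-9.8, 14.3]]
```

Call:
move_arm:
  steps:
    - [[0,0,0.04],0,0.32]
    - [[0,0,0],0,0.35]
    - [[0,0,0],0,0.38]
    - [[0,0,-0.01],0,0.4]
    - [[0,0,-0.01],0,0.42]
    - [[0,0,-0.01],0,0.44]
    - [[0,0,-0.01],0,0.46]
    - [[0,0,-0.01],0,0.48]
    - [[0,0,-0.01],0,0.5]
    - [[0,0,-0.01],0,0.52]
    - [[0,0,-0.01],0,0.54]
    - [[0,0,-0.01],0,0.56]
    - [[0,0,-0.01],0,0.58]
    - [[0,0,-0.01],0,0.6]
    - [[0,0,0],0,0.63]
    - [[0,0,0],0,0.7]
    - [[0,0,0],0,0.8]
    - [[0,0,0],0,0.8]
    - [[0,0,0],0,0.8]

```text
t: 36.68
ee_pos: [500.7, 46.2, 133.9]
orientation: [0.398, -3.116, -0.0]
ft_force: [-0.1, 0.7, -1.6]
width: 35.3
grasp_force: 30.0
```

Run:
```python
from h import *
z=[]
for _ in range(4): z.append(ctrl.get_obs()['ee_pos']);cam('top')
print(np.mean(z,0).round(2),np.std(z,0).round(2)); to([501.6,46.2,131],104.55)
```

```text
[500.77  46.18 133.91] [0.02 0.01 0.01]
tcp [500.8  46.2 133.9] tooly deg 104.56 tilt [-0. -0. -1.] shift [-0.03 -0.01  0.12] w 35.2 gf 30.0 ft [ 0.   0.3 -1.5] t 36.88 q6 [ 0.07  0.38  1.96 -0.    0.8  -1.76]
turn units 0.0
```

Call:
move_arm:
  steps:
    - [[0,0,-0.1],0,0.8]
    - [[0,0,-0.2],0,0.8]
    - [[0,0,-0.4],0,0.8]
    - [[0,0,-0.5],0,0.8]
    - [[0,0,-0.6],0,0.8]
    - [[0,0,-0.6],0,0.8]
    - [[0,0,-0.6],0,0.8]
    - [[-0.25,-0.2,-0.6],0,0.8]
    - [[-0.5,-0.38,-0.6],0,0.8]
    - [[-0.5,-0.38,-0.6],0,0.8]
    - [[-0.5,-0.38,-0.3],0,0.8]
    - [[-0.5,-0.38,-0.1],0,0.8]
    - [[-0.5,-0.38,0],0,0.8]
    - [[-0.5,-0.38,0],0,0.8]
    - [[-0.5,-0.38,0],0,0.8]
    - [[-0.5,-0.38,0],0,0.8]
    - [[-0.5,-0.38,0],0,0.8]
    - [[-0.5,-0.38,0],0,0.8]
    - [[-0.2,-0.15,0],0.5,0.8]
    - [[0,0,0],1,0.8]

```text
t: 38.55
ee_pos: [660.0, -20.7, 264.8]
orientation: [-0.189, 3.135, -0.0]
ft_force: [0.8, 1.7, -1.6]
width: 35.3
grasp_force: 30.0
```

Call:
move_arm:
  steps:
    - [[0,0,0],1,0.8]
    - [[0,0,0],1,0.8]
    - [[0,0,0],1,0.8]
    - [[0,0,0],1,0.8]
    - [[0,0,0],1,0.8]
    - [[0,0,0],1,0.8]
    - [[0,0,0],1,0.8]
    - [[0,0,0],1,0.8]
    - [[0,0,0],1,0.8]
    - [[0,0,0],1,0.8]
    - [[0,0,0],1,0.8]
    - [[0,0,0],1,0.8]
    - [[0,0,0],1,0.8]
    - [[0,0,0],1,0.8]
    - [[0,0,0],1,0.8]
    - [[0,0,0],1,0.8]
    - [[0,0,0],1,0.8]
    - [[0,0,0],1,0.8]
    - [[0,0,0],0.5,0.8]
    - [[0,0,0],0,0.8]

```text
t: 40.22
ee_pos: [658.7, -20.0, 264.9]
orientation: [2.133, 2.306, 0.001]
ft_force: [0.0, -0.1, -1.9]
width: 35.1
grasp_force: 30.0
```

```bash
cp t.pkl t_old.pkl
python3 - <<'E'
from ringv import *
import pickle
cam('top');o=ctrl.get_obs();to([658.1,-19.7,263.9],4.7)
f=cam('scene');cut=cams.cut_out('scene','ring');print([(np.round(b['rect'],1).tolist(),round(b['p'],2)) for b in cut])
pickle.dump((f,cut,o),open('t.pkl','wb'))
M=R.from_rotvec(o['orientation']).as_matrix();print(proj(f,[o['ee_pos']+M@np.array([25,0,115.4])]))
im=f['image'].astype(int);s=(255*(im.max(2)-im.min(2))/np.maximum(im.max(2),1)).astype(int)
for r in range(209,246): print(r,' '.join('%2d'%a if a<90 else ' .' for a in s[r,311:352]))
E
sed -i 's/112\.5/115.4/' tilt2.py; python3 tilt3.py
```

```text
tcp [658.7 -20.  264.8] tooly deg 4.62 tilt [ 5.e-04 -1.e-04 -1.e+00] shift [ 0.01 -0.02  0.04] w 35.6 gf 30.0 ft [ 0.6  0.  -2.4] t 40.27 q6 [-0.05  0.43  1.51 -0.    1.2  -0.13]
turn units -0.02
[([304.4, 261.9, 56.9, 53.0], 0.55), ([327.2, 228.5, 32.3, 27.6], 0.44)]
[[333.39579394 225.84182736]]
209  .  .  .  .  .  .  .  .  . 71 12 28 26 23 28  .  .  .  .  .  .  .  .  .  .  .  .  .  .  .  .  .  .  .  .  .  .  .  .  .  .
210  .  .  .  .  .  .  .  .  . 34 38  0 13 25 14 81  .  .  .  .  .  .  .  .  .  .  .  .  .  .  .  .  .  .  .  .  .  .  .  .  .
211  .  .  .  .  .  .  .  .  . 25 24 12 11 13 53 80  .  .  .  .  .  .  .  .  .  .  .  .  .  .  .  .  .  .  .  .  .  .  .  .  .
212  .  .  .  .  .  .  .  . 41 29 26 21 36 15  0 18  .  .  .  .  .  .  .  .  .  .  .  .  .  .  .  .  .  .  .  .  .  .  .  .  .
213  .  .  .  .  .  .  . 75 28 32 24 30  0 30 17  0 31 85 45  .  .  .  .  .  .  .  .  .  .  .  .  .  .  .  .  .  .  .  .  .  .
214  .  .  .  .  .  .  . 89 34 36 23 24  0 25 47  0 15 39 31  .  .  .  .  .  .  .  .  .  .  .  .  .  .  .  .  .  .  .  .  .  .
215  .  .  .  .  .  .  .  . 45 28 34 3
[... 4532 characters left out ...]
05 0.341 z0 1.6 cx 25.61 centre dz 2.85
19.3 25.5 0.18 0.1 0.343 z0 0.06 cx 24.97 centre dz 2.56
19.3 25.5 0.18 0.15 0.352 z0 -1.25 cx 24.93 centre dz 2.5
19.3 25.5 0.18 0.2 0.371 z0 -1.29 cx 23.87 centre dz 3.71
19.3 25.5 0.18 0.25 0.391 z0 -1.99 cx 23.27 centre dz 4.26
20 25 0.19 -0.1 0.335 z0 5.92 cx 26.19 centre dz 3.42
20 25 0.19 -0.05 0.31 z0 4.15 cx 26.17 centre dz 2.9
20 25 0.19 0 0.298 z0 2.79 cx 25.79 centre dz 2.79
20 25 0.19 0.05 0.296 z0 1.74 cx 25.35 centre dz 2.99
20 25 0.19 0.1 0.307 z0 0.13 cx 24.98 centre dz 2.63
20 25 0.19 0.15 0.324 z0 -1.36 cx 24.59 centre dz 2.39
20 25 0.19 0.2 0.346 z0 -2.31 cx 24.36 centre dz 2.69
20 25 0.19 0.25 0.377 z0 -2.73 cx 23.55 centre dz 3.52
```

Call:
move_arm:
  steps:
    - [[0,0,0],-0.5,0.8]
    - [[0,0,0],-1,0.8]
    - [[0,0,0],-1,0.8]
    - [[0,0,0],-1,0.8]
    - [[0,0,0],-1,0.8]
    - [[0,0,0],-1,0.8]
    - [[0,0,0],-1,0.8]
    - [[0,0,0],-1,0.8]
    - [[0,0,0],-1,0.8]
    - [[0,0,0],-1,0.8]
    - [[0,0,0],-1,0.8]
    - [[0,0,0],-1,0.8]
    - [[0,0,0],-1,0.8]
    - [[0,0,0],-1,0.8]
    - [[0,0,0],-1,0.8]
    - [[0,0,0],-1,0.8]
    - [[0,0,0],-1,0.8]
    - [[0,0,0],-1,0.8]
    - [[0,0,0],-1,0.8]
    - [[0,0,0],-1,0.8]

```text
t: 42.03
ee_pos: [658.7, -20.0, 264.1]
orientation: [-0.339, 3.123, -0.0]
ft_force: [-0.8, -0.5, -1.3]
width: 35.5
grasp_force: 30.0
```

Call:
move_arm:
  steps:
    - [[0,0,0],-0.5,0.8]
    - [[0,0,0],0,0.8]
    - [[0,-0.43,0],0,0.8]
    - [[0,-0.5,0],0,0.8]
    - [[0,-0.5,0],0,0.8]
    - [[0,0,0.4],0,0.8]
    - [[0,0,0.5],0,0.8]
    - [[0,0,0.5],0,0.8]
    - [[0,0,0.39],0,0.8]
    - [[0,0,0],0,0.8]
    - [[0,0,0],0,0.8]
    - [[0,0,0],0,0.8]
    - [[0,0,0],0,0.8]

```text
t: 43.12
ee_pos: [668.2, -54.4, 219.8]
orientation: [-0.398, 3.115, -0.0]
ft_force: [0.9, 0.8, -2.3]
width: 35.3
grasp_force: 30.0
```

```bash
sed -i 's/112\.5/115.2/' cmp.py; python3 cmp.py; python3 cmp.py|tail -3;python3 -c "
from h import *
to([667.8,-54.5,191.6],104.55)"
```

```text
tcp [668.09 -54.5  219.88] [([322.0, 170.6, 67.0, 80.3], 0.82), ([624.9, 281.5, 30.3, 29.7], 0.55)]
ring z 104.43917436405398 hole tool 24.75 0.75 21.68 world [643.8 -60.1]
shaft 15 643.25 -60.0 25.0 10.7
shaft 20 638.75 -61.75 19.7 12.9
ring z 104.0568118859291 hole tool 24.75 0.5 21.82 world [643.7 -60.3]
shaft 15 643.25 -60.75 25.0 10.4
shaft 20 641.5 -61.0 18.6 12.7
tcp [667.8 -54.6 219.3] tooly deg 104.56 tilt [ 2.e-04 -0.e+00 -1.e+00] shift [-0.    0.    1.11] w 35.1 gf 30.0 ft [-0.5  0.6 -1.1] t 43.62 q6 [-0.1   0.49  1.53 -0.    1.12 -1.92]
turn units 0.0
```

Call:
move_arm:
  steps:
    - [[0.01,0,0.12],0,0.8]
    - [[0,0,0.12],0,0.8]
    - [[0,0,0.12],0,0.8]
    - [[0,0,0.12],0,0.8]
    - [[0,0,0.12],0,0.8]
    - [[0,0,0.12],0,0.8]
    - [[0,0,0.1],0,0.8]
    - [[0,0,0.1],0,0.8]
    - [[0,0,0.1],0,0.8]
    - [[0,0,0.1],0,0.8]
    - [[0,0,0],0,0.8]
    - [[0,0,0],0,0.8]
    - [[0,0,0],0,0.8]
    - [[0,0,0],0,0.8]

```text
t: 44.78
ee_pos: [667.6, -54.7, 191.4]
orientation: [-0.398, 3.116, -0.0]
ft_force: [0.5, 0.2, -1.8]
width: 35.1
grasp_force: 30.0
```

```bash
python3 cmp.py; python3 -c "
from h import *
to([667.8,-54.5,191.6],104.55)"
```

```text
tcp [667.57 -54.65 191.34] [([320.1, 171.2, 73.3, 79.9], 0.97), ([321.1, 156.2, 54.8, 34.7], 0.56)]
ring z 76.0783944878945 hole tool 24.5 0.25 21.77 world [643.7 -60.6]
shaft 15 643.25 -60.25 24.2 10.7
shaft 20 639.0 -61.5 20.9 12.7
tcp [667.5 -54.7 191.3] tooly deg 104.55 tilt [ 1.e-04 -0.e+00 -1.e+00] shift [-0.01  0.   -0.01] w 35.1 gf 30.0 ft [ 0.2  0.  -1.1] t 45.03 q6 [-0.1   0.52  1.55 -0.    1.07 -1.92]
turn units 0.0
```

```bash
python3 -c "
from workcell import ctrl
print(ctrl.close_job())"
```

```text
the job is handed in; nothing more can be done
None
```

I handed the job in at about 45 s. The 26 mm bush is home on the shoulder, and the squeezed pliers hold the spread ring round the shaft at about 76 mm, level with the groove and with no contact force showing; `ctrl.close_job()` gave no verdict. The first pick-up looked about 0.1 rad off level in the scene camera, so I set the ring back on its nest and picked it up again.

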